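# Make up two repair kits from the component stock

## Robot

A 7-joint arm with a two-finger parallel gripper is mounted at the origin on the work surface. World frame = base frame: x ahead of the robot, y to its left, z up, the work surface at z = 0. Lengths are in m, angles in degrees, forces in N, time in s.
With the tool pointing down it reaches from about 0.425 to 0.975 m from the base axis. Payload 16.7 kg.
Tool frame: the origin (TCP) lies between the finger pads; the fingertips stand 14 mm ahead of it and the grasp point (between the pads) lies 5 mm behind it; z points along the fingers, y is the line along which they close (so a half turn about z gives the same grasp; the last joint's range is limited). The gripper opens to 85 mm and grips with 20 to 120 N. Pads are 22 mm wide; open, the fingers measure 114 mm over their backs; the gripper's body (76 mm by 85 mm) begins 54 mm behind the grasp point. The pads swing forward as they close: fully open they stand 13 mm farther back than shut.
Start: joints at [64.2, 24.414, 4.234, 92.017, -1.954, 63.644, -3.845], TCP at [0.2, -0.645, 0.245] pointing down, gripper open.
Joint ranges: [-163.25, 163.25], [-28.42, 122.38], [-70.27, 78.77], [12.13, 141.07], [-58.53, 238.53], [9.26, 117.41], [-156.51, 156.51]. Speed limits (degrees/s): [108.29, 108.29, 136.94, 136.94, 172.46, 172.46, 172.46].

## Interface

Orientations are given as a 3x3 rotation matrix whose columns are the frame's x, y, z axes.
In Python, from bench import arm gives the robot as it stands. The module is installed in compiled form; this text tells all that it offers.
- The arm moves only by the tool drive_tool, never from a script. Its argument "motion" is a list of rows, each an object of numbers: "x", "y", "z": the shift along the tool's x, y, z scaled (see below); "yaw": the turn about the tool's z scaled (see below); "claw": the opening, from -1 (shut) to 1 (fully open). A call has exactly 8 rows; each row is the pose to reach, as a shift and turn from the pose commanded when the call began, along the tool's axes at that moment; what a row does not reach only later rows make up. The controller multiplies each number of a shift by 0.1 m and each number of a turn by 90 degrees. A row lasts 1/10 s, in which the tool goes at most 50 mm and 8.59 degrees, less where a joint would pass 70% of its speed; a pose out of reach is approached as far as the arm can. A call with a number of a shift or a turn outside -1 to 1 is refused whole. A call with a gripper value outside its range is refused whole. The fingers move at their own pace and stop on an object; the grip force is fixed at half the most. Time passes only in rows, so rows that repeat a pose let the fingers close, or fill a call up. It gives the time, the measured TCP pose, the force, the opening and the grip force at its end, in the units of the state.
- arm.sense(): the state, without advancing time (a new reading comes with each control period).
- arm.capture(name): name is "scene" or "side" or "wrist"; returns a dict with "color" (384x512x3 uint8, red, green, blue), "fov_y" (degrees; the focal length in pixels is half the picture's height over the tangent of half this angle, whatever the lens; pixels are square), "cx", "cy" (the principal point, pixels), "T" (4x4, takes a point from camera to world coordinates). Camera axes: x right, y up, looking along -z (the intrinsics and any distortion apply to the point x, -y, -z); pixel columns grow to the right and rows downward; lengths in m; the calibration is good to about 2 mm. A picture is of the moment at which its call begins. There is no depth.
- arm.finish_job(): hands the job in; it is judged then, once.
The state is a dict: "t": time; "joint_positions": joint angles; "qd": joint speeds; "tau": joint torques, N m; "tcp_pos": TCP position; "tool_rot": TCP orientation; "wrist_force": force on the tool from outside, world axes, zero at the start; "moment": the same for the moment, N m; "gripper_width": finger opening in m; "grasp_force": force on a finger pad.
Only numpy, scipy, OpenCV 4.12 (cv2) and the standard library are available. Lean on these libraries where they do the work, as an engineer would, in place of code of your own. Each camera call takes 0.05 s, during which the arm holds its last target. There are 200 camera calls.

## Task

Make up two repair kits from the parts in the red-rimmed stock tray. Into the kit tray with three compartments go the transformer, the heat sink and the tall slim capacitor; into the kit tray with two compartments go the short wide capacitor and the copper-wound ring choke. Stand each part upright on the tray floor in the middle of a compartment of its own, any of that tray's, and leave the relay in the stock tray and the multimeter and calculator where they are.

Things in the scene. Friction and masses are not known exactly. Their poses are not given: they have to be found in the camera images.
- transformer: In the red-rimmed stock tray (floor 5 mm, rim 11 mm above the table), parts about 90 mm apart. Transformer: upright dark steel core 54 mm (x) by 28 mm (y) by 46 mm high; the copper coil round its middle bulges to 42 mm in y (34 mm long in x, from 8 to 40 mm above the underside); 280 g. Take it across the coil (y). Origin: centre of its underside, z up. 
- heatsink: In the red-rimmed stock tray (floor 5 mm, rim 11 mm above the table), parts about 90 mm apart. Finned aluminium heat sink, a block 50 mm (x) by 30 mm (y) by 40 mm high with upright fins; 90 g. Best taken across y. Origin: centre of its underside, z up. 
- tall_cap: In the red-rimmed stock tray (floor 5 mm, rim 11 mm above the table), parts about 90 mm apart. Tall, slim capacitor: upright black cylinder with a bare metal top, 30 mm diameter, 62 mm high; 60 g. Origin: centre of its underside, z up. 
- wide_cap: In the red-rimmed stock tray (floor 5 mm, rim 11 mm above the table), parts about 90 mm apart. Short, wide capacitor: upright black cylinder with a bare metal top, 44 mm diameter, 36 mm high; 70 g. Origin: centre of its underside, z up. 
- toroid: In the red-rimmed stock tray (floor 5 mm, rim 11 mm above the table), parts about 90 mm apart. Ring choke lying flat: copper-wound ring, 56 mm outside diameter, 24 mm hole, 31 mm high; 130 g. Origin: centre of its underside, z up. 
- relay: In the red-rimmed stock tray (floor 5 mm, rim 11 mm above the table), parts about 90 mm apart. Relay, not needed: clear box on a black base, 36 mm (x) by 28 mm (y) by 50 mm high, 50 g. It stays in the stock tray. Origin: centre of its underside, z up. 
- tray3: Kit tray with three compartments: blue rim and dividers, grey floor, 252 by 92 mm. Compartment centres at x = -83, 0 and +83 mm, y = 0, each 79 by 84 mm inside. Fixed. Rim and dividers 11 mm above the table, 4 mm thick; inner floor 4 mm above the table. Origin: centre of its underside, x along the row of compartments. 
- tray2: Kit tray with two compartments: blue rim and dividers, grey floor, 170 by 92 mm. Compartment centres at x = -41.5 and +41.5 mm, y = 0, each 79 by 84 mm inside. Fixed. Rim and dividers 11 mm above the table, 4 mm thick; inner floor 4 mm above the table. Origin: centre of its underside, x along the row of compartments. 
- multimeter: Bystander: yellow multimeter lying on the table, 85 mm (x) by 180 mm (y) by 36 mm high (with its black dial 42 mm). Origin: centre of its underside, z up. 
- calculator: Bystander: black pocket calculator lying on the table, 80 mm (x) by 160 mm (y) by 18 mm high. Origin: centre of its underside, z up. 

How it is judged (in metres and radians):
At the end, for the whole second after the job is handed in: Each part in its own compartment of its kit's tray: centre within 15 mm of the compartment's centre along and across the tray, on the tray floor, upright within 0.15 rad, at rest; relay within 25 mm, multimeter and calculator within 30 mm of where they were ((x of transformer in the frame of tray3 between -0.0977 and -0.0677 m or x of transformer in the frame of tray3 between -0.015 and 0.015 m or x of transformer in the frame of tray3 between 0.0677 and 0.0977 m) and y of transformer in the frame of tray3 between -0.015 and 0.015 m and z of transformer in the frame of tray3 between 0 and 0.009 m and angle between each of transformer, heatsink, tall_cap, wide_cap, toroid's own z axis and vertical below 0.15 rad and linear speed of each of transformer, heatsink, tall_cap, wide_cap, toroid below 0.02 m/s and angular speed of each of transformer, heatsink, tall_cap, wide_cap, toroid below 0.3 rad/s and (x of heatsink in the frame of tray3 between -0.0977 and -0.0677 m or x of heatsink in the frame of tray3 between -0.015 and 0.015 m or x of heatsink in the frame of tray3 between 0.0677 and 0.0977 m) and y of heatsink in the frame of tray3 between -0.015 and 0.015 m and z of heatsink in the frame of tray3 between 0 and 0.009 m and (x of tall_cap in the frame of tray3 between -0.0977 and -0.0677 m or x of tall_cap in the frame of tray3 between -0.015 and 0.015 m or x of tall_cap in the frame of tray3 between 0.0677 and 0.0977 m) and y of tall_cap in the frame of tray3 between -0.015 and 0.015 m and z of tall_cap in the frame of tray3 between 0 and 0.009 m and (x of wide_cap in the frame of tray2 between -0.0565 and -0.0265 m or x of wide_cap in the frame of tray2 between 0.0265 and 0.0565 m) and y of wide_cap in the frame of tray2 between -0.015 and 0.015 m and z of wide_cap in the frame of tray2 between 0 and 0.009 m and (x of toroid in the frame of tray2 between -0.0565 and -0.0265 m or x of toroid in the frame of tray2 between 0.0265 and 0.0565 m) and y of toroid in the frame of tray2 between -0.015 and 0.015 m and z of toroid in the frame of tray2 between 0 and 0.009 m and horizontal distance between transformer and heatsink above 0.045 m and horizontal distance between each of transformer, heatsink and tall_cap above 0.045 m and horizontal distance between wide_cap and toroid above 0.045 m and distance of relay from where it was at the start of the episode below 0.025 m and distance of each of multimeter, calculator from where it was at the start of the episode below 0.03 m); the robot touches nothing.
It fails at once if the relay is disturbed (moved more than 25 mm) (distance of relay from where it was at the start of the episode above 0.025 m).
It fails at once if the multimeter or the calculator is pushed more than 30 mm (distance of any of multimeter, calculator from where it was at the start of the episode above 0.03 m).
It also fails if it takes over 128 s, if anything falls off the work surface, if the arm or the gripper's body presses on something with over 40 N, if the wrist force passes 120 N, or if a joint passes its speed limit or range.

## Working session

There is one attempt and no reset: what is moved stays moved. The work goes in short steps, Python scripts to look and compute and a tool call to move; the robot and the scene stay as the last step left them, time stands still between calls to the robot, and variables do not carry over. Pictures are saved under pics/ and viewed, at most 14 in all, crops included, and the job is handed in when it is done.

Besides the shell and the picture viewer there is one more tool, called as name([rows], argument=value, ...), one row to a line, values as JSON. drive_tool: Moves the arm, as the interface text tells. Its arguments: {"type":"object","properties":{"motion":{"type":"array"}},"required":["motion"]}

```bash
mkdir -p pics
cat > h.py <<'E'
import numpy as np, cv2
from bench import arm
def snap(name,fn):
    c=arm.capture(name); cv2.imwrite('pics/'+fn+'.png',c['color'][:,:,::-1])
    np.savez('pics/'+fn+'.npz',**{k:v for k,v in c.items()})
    return c
def load(fn): return dict(np.load('pics/'+fn+'.npz',allow_pickle=True))
def ray(c,u,v):
    T=np.array(c['T']); f=192/np.tan(np.radians(float(c['fov_y']))/2)
    d=np.array([(u-float(c['cx']))/f,-(v-float(c['cy']))/f,-1]); return T[:3,3],T[:3,:3]@d
def pix2w(c,u,v,z):
    o,d=ray(c,u,v); return (o+d*(z-o[2])/d[2])[:2]
def w2pix(c,p):
    T=np.array(c['T']); f=192/np.tan(np.radians(float(c['fov_y']))/2)
    q=T[:3,:3].T@(np.array(p)-T[:3,3]); return np.array([float(c['cx'])-f*q[0]/q[2],float(c['cy'])+f*q[1]/q[2]])
E
python3 - <<'E'
from h import *
print(arm.sense())
for n in ['scene','side','wrist']:
    c=snap(n,n+'0'); print(n,{k:v for k,v in c.items() if k!='color'})
a=cv2.imread('pics/scene0.png'); cv2.imwrite('pics/sceneb.png',cv2.resize(a,(800,600),interpolation=cv2.INTER_CUBIC))
E
```

```text
{'t': 0.0, 'joint_positions': array([64.20033299, 24.45057561,  4.23242348, 92.05242151, -1.95313072,
       63.64381871, -3.8439277 ]), 'qd': array([ 0.0016547 ,  0.08006535,  0.05631865, -0.05329666, -0.06836176,
        0.05413809, -0.0493575 ]), 'tau': array([ 5.41609443e-04, -9.49842596e+01,  3.76151159e+00, -4.63521194e+01,
        1.94792164e-02,  1.01871364e-02,  2.23225521e-05]), 'tcp_pos': array([ 0.19982685, -0.64433147,  0.244599  ]), 'tool_rot': array([[ 9.55112810e-01,  2.96241920e-01, -4.94470579e-04],
       [ 2.96242311e-01, -9.55112057e-01,  1.20509275e-03],
       [-1.15275821e-04, -1.29748263e-03, -9.99999152e-01]]), 'wrist_force': array([-0.06887068,  0.17141918, -0.1671091 ]), 'moment': array([-0.04868122,  0.03743344,  0.01045666]), 'grasp_force': 0.0, 'gripper_width': 0.08515433840239384}
scene {'fov_y': 56.779063267445906, 'cx': 256.1744682614637, 'cy': 191.60726626582115, 'T': array([[-5.93302675e-04, -7.87156535e-01,  6.16752980e-01,
         1.11499146e+00],
       [ 9.99990918e-01,  2.13594304e-03,  3.68805484e-03,
        -4.27281903e-03],
       [-4.220
[... 227 characters left out ...]
.04085623776902, 'T': array([[-0.98899145,  0.10699893, -0.10221129,  0.40775994],
       [-0.14771937, -0.67351362,  0.72426403,  1.01049365],
       [ 0.00865478,  0.73138952,  0.68190503,  1.00298304],
       [ 0.        ,  0.        ,  0.        ,  1.        ]])}
wrist {'fov_y': 63.718981591619475, 'cx': 252.4759645163516, 'cy': 194.3272021873122, 'T': array([[ 2.96475927e-01,  9.18599405e-01,  2.61298982e-01,
         2.67692621e-01],
       [-9.55039910e-01,  2.85418646e-01,  8.02182409e-02,
        -6.24745584e-01],
       [-8.91173499e-04, -2.73333734e-01,  9.61918851e-01,
         3.72293973e-01],
       [ 0.00000000e+00,  0.00000000e+00,  0.00000000e+00,
         1.00000000e+00]])}
```

View pics/sceneb.png

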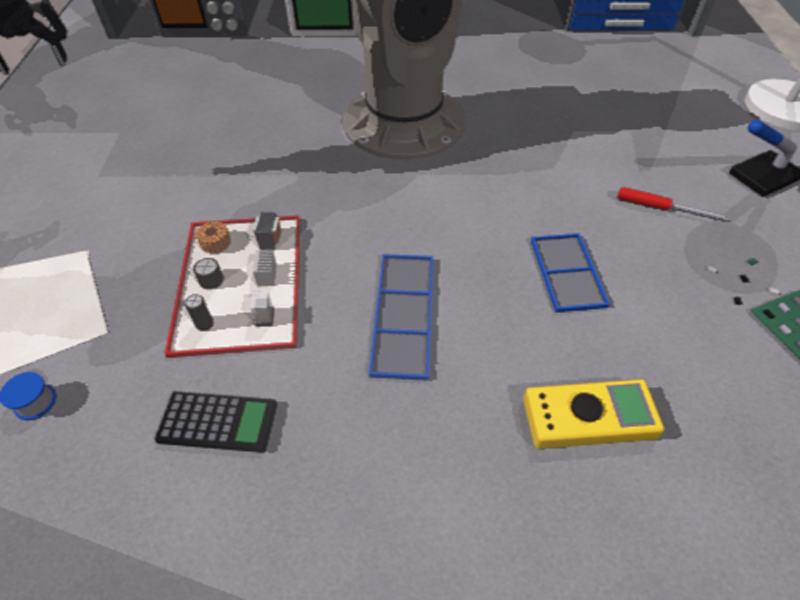

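View pics/side0.png

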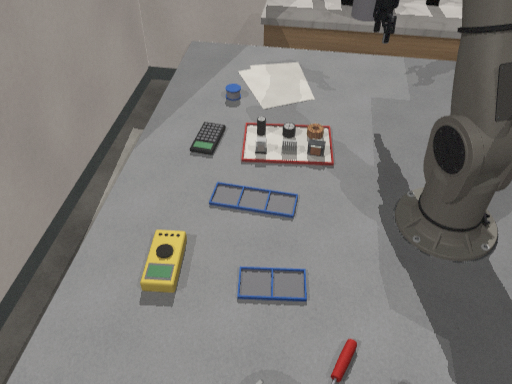

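View pics/wrist0.png

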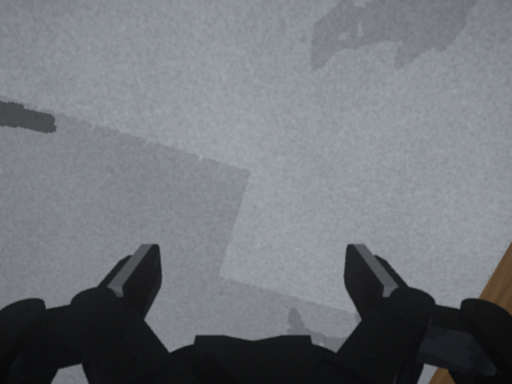

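The scene view shows (800x600 pixels): the stock tray at about (240,285), the 3-tray at (403,315), the 2-tray at (570,272). The stock tray's near column holds the toroid (212,236), wide cap (208,272) and tall cap (199,312), and its other column holds the transformer, heat sink and relay. The wrist camera sees only table so far. I'll enlarge the crops next.

Run:
```python
from h import *
a=cv2.imread('pics/scene0.png')
c=a[130:235,100:205]; cv2.imwrite('pics/crop1.png',cv2.resize(c,None,fx=5.7,fy=5.7,interpolation=cv2.INTER_CUBIC))
c=a[145:250,230:395]; cv2.imwrite('pics/crop2.png',cv2.resize(c,None,fx=4.8,fy=4.8,interpolation=cv2.INTER_CUBIC))
```

```text
(no output)
```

View pics/crop1.png

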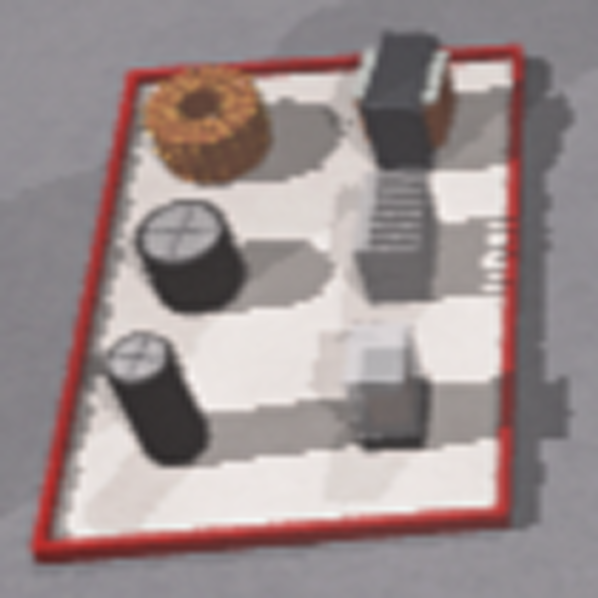

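View pics/crop2.png

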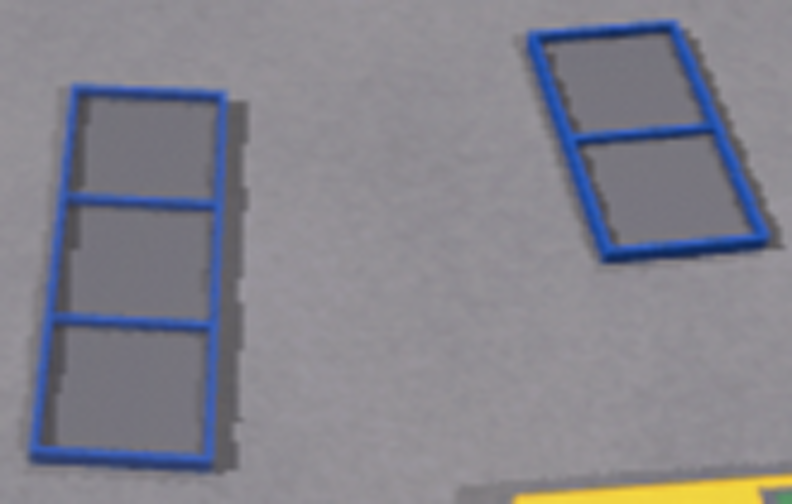

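The crops show the stock tray corners (crop1) at about (131,74), (520,48), (507,520) and (38,553). Part tops are the toroid (207,104), wide cap (183,232), tall cap (140,357) and transformer (402,68). The corners of both kit trays are clear in crop2. Now I'll compute positions and check the scale against the known dimensions.

Run:
```python
from h import *
np.set_printoptions(precision=4,suppress=True)
c=load('scene0')
def P(k,u,v,z):
    s,x0,y0=(5.7,100,130) if k==1 else (4.8,230,145)
    return pix2w(c,(u+.5)/s-.5+x0,(v+.5)/s-.5+y0,z)
for n,cs,z in [('t3',[(73,88),(224,94),(211,466),(32,459)],.011),('t2',[(530,34),(676,23),(767,240),(606,259)],.011)]:
    w=np.array([P(2,*q,z) for q in cs]); print(n,w.tolist(),'sides',[np.linalg.norm(w[i]-w[i-1]) for i in range(4)],'ctr',w.mean(0))
    d=(w[3]+w[2]-w[0]-w[1]); print('long angle',np.degrees(np.arctan2(d[1],d[0])))
w=np.array([P(1,*q,.011) for q in [(131,74),(520,48),(507,520),(38,553)]]); print('stock',w.tolist(),[np.linalg.norm(w[i]-w[i-1]) for i in range(4)],w.mean(0))
for n,u,v,z in [('toroid',207,104,.036),('wide',183,232,.041),('tall',140,357,.067),('trafo',402,68,.051),('hs',396,210,.045),('relay',383,350,.055)]: print(n,P(1,u,v,z))
```

```text
t3 [[0.4291423271440652, -0.0400627534929395], [0.4342307911920089, 0.04902480065135608], [0.6849650187375624, 0.03394722174629009], [0.6807934302423053, -0.05546258187080689]] sides [np.float64(0.2521218602276067), np.float64(0.08923275614806489), np.float64(0.25118715382858237), np.float64(0.08950706750543004)] ctr [ 0.5573 -0.0031]
long angle -3.471616729039393
t2 [[0.38564686427691586, 0.23620948493539837], [0.3766283303065605, 0.3264201300095214], [0.5435829447860617, 0.3433424063886741], [0.5564013759407225, 0.2528297375251783]] sides [np.float64(0.1715614643493496), np.float64(0.09066032450672043), np.float64(0.1678100316841973), np.float64(0.09141583780756822)] ctr [0.4656 0.2897]
long angle 5.672226611394873
stock [[0.34542192976120845, -0.4069716371445072], [0.32657414811205054, -0.20511998570354115], [0.6248897930963448, -0.17677471757361235], [0.6415353325161641, -0.3784182805002164]] [np.float64(0.2974868761252749), np.float64(0.2027296921088265), np.float64(0.29965927028502404), np.float64(0.20232943545691046)] [ 0.4846 -0.2918]
toroid [ 0.3928 -0.3504]
wide [ 0.4826 -0.3415]
tall [ 0.5775 -0.3322]
trafo [ 0.3831 -0.2514]
hs [ 0.4726 -0.2419]
relay [ 0.5645 -0.2317]
```

drive_tool([
  {"x": 0.1, "y": -0.08, "z": 0, "yaw": 0, "claw": 1},
  {"x": 0.2, "y": -0.16, "z": 0, "yaw": 0, "claw": 1},
  {"x": 0.33, "y": -0.25, "z": 0, "yaw": 0, "claw": 1},
  {"x": 0.46, "y": -0.35, "z": 0, "yaw": 0, "claw": 1},
  {"x": 0.59, "y": -0.45, "z": 0, "yaw": 0, "claw": 1},
  {"x": 0.72, "y": -0.55, "z": 0, "yaw": 0, "claw": 1},
  {"x": 0.85, "y": -0.65, "z": 0, "yaw": 0, "claw": 1},
  {"x": 1.0, "y": -0.77, "z": 0, "yaw": 0, "claw": 1},
])

```text
t: 0.95
tcp_pos: [0.2733, -0.5404, 0.2454]
tool_rot: [[0.955, 0.296, -0.0], [0.296, -0.955, -0.0], [-0.0, 0.0, -1.0]]
wrist_force: [1.1, 0.1, -0.2]
gripper_width: 0.0854
grasp_force: 0.0
```

drive_tool([
  {"x": 0.13, "y": -0.1, "z": 0, "yaw": 0, "claw": 1},
  {"x": 0.26, "y": -0.2, "z": 0, "yaw": 0, "claw": 1},
  {"x": 0.39, "y": -0.3, "z": 0, "yaw": 0, "claw": 1},
  {"x": 0.52, "y": -0.4, "z": 0, "yaw": 0, "claw": 1},
  {"x": 0.65, "y": -0.5, "z": 0, "yaw": 0, "claw": 1},
  {"x": 0.78, "y": -0.6, "z": 0, "yaw": 0, "claw": 1},
  {"x": 0.9, "y": -0.7, "z": 0, "yaw": 0, "claw": 1},
  {"x": 1.0, "y": -0.77, "z": 0, "yaw": 0, "claw": 1},
])

```text
t: 1.75
tcp_pos: [0.3462, -0.4371, 0.2454]
tool_rot: [[0.955, 0.297, 0.0], [0.297, -0.955, 0.0], [0.0, -0.0, -1.0]]
wrist_force: [-0.7, -0.4, -0.4]
gripper_width: 0.0855
grasp_force: 0.0
```

drive_tool([
  {"x": 0.13, "y": -0.1, "z": 0, "yaw": 0, "claw": 1},
  {"x": 0.26, "y": -0.2, "z": 0, "yaw": 0, "claw": 1},
  {"x": 0.39, "y": -0.3, "z": 0, "yaw": 0, "claw": 1},
  {"x": 0.52, "y": -0.4, "z": 0, "yaw": 0, "claw": 1},
  {"x": 0.65, "y": -0.5, "z": 0, "yaw": 0, "claw": 1},
  {"x": 0.78, "y": -0.6, "z": 0, "yaw": 0, "claw": 1},
  {"x": 0.9, "y": -0.7, "z": 0, "yaw": 0, "claw": 1},
  {"x": 1.0, "y": -0.77, "z": 0, "yaw": 0, "claw": 1},
])

```text
t: 2.55
tcp_pos: [0.4187, -0.3341, 0.2453]
tool_rot: [[0.955, 0.297, 0.0], [0.297, -0.955, 0.0], [0.0, -0.0, -1.0]]
wrist_force: [0.6, -1.1, -0.2]
gripper_width: 0.0855
grasp_force: 0.0
```

drive_tool([
  {"x": 0.08, "y": -0.06, "z": 0, "yaw": 0.03, "claw": 0.6},
  {"x": 0.16, "y": -0.12, "z": 0, "yaw": 0.06, "claw": 0.6},
  {"x": 0.24, "y": -0.18, "z": 0, "yaw": 0.09, "claw": 0.6},
  {"x": 0.32, "y": -0.24, "z": 0, "yaw": 0.12, "claw": 0.6},
  {"x": 0.4, "y": -0.3, "z": 0, "yaw": 0.131, "claw": 0.6},
  {"x": 0.44, "y": -0.34, "z": 0, "yaw": 0.131, "claw": 0.6},
  {"x": 0.44, "y": -0.34, "z": 0, "yaw": 0.131, "claw": 0.6},
  {"x": 0.44, "y": -0.34, "z": 0, "yaw": 0.131, "claw": 0.6},
])

```text
t: 3.35
tcp_pos: [0.4498, -0.2899, 0.2453]
tool_rot: [[0.995, 0.095, -0.0], [0.095, -0.995, -0.0], [-0.0, 0.0, -1.0]]
wrist_force: [-0.8, -0.4, -0.4]
gripper_width: 0.0684
grasp_force: 0.0
```

Run:
```python
from h import *
s=arm.sense(); print(s['t'],s['tcp_pos'],s['tool_rot'],s['gripper_width'])
c=snap('wrist','w1'); print(c['T'])
a=cv2.imread('pics/w1.png'); cv2.imwrite('pics/w1b.png',cv2.resize(a,(800,600),interpolation=cv2.INTER_CUBIC))
```

```text
3.35 [ 0.44982536 -0.28991328  0.24533097] [[ 9.95461848e-01  9.51614420e-02 -9.75824211e-05]
 [ 9.51614316e-02 -9.95461848e-01 -1.05745587e-04]
 [-1.07202480e-04  9.59796145e-05 -9.99999990e-01]] 0.06839549165966889
[[ 9.53663496e-02  9.57544052e-01  2.72056331e-01  5.20414426e-01]
 [-9.95442199e-01  9.16542262e-02  2.63501662e-02 -2.84095858e-01]
 [ 2.96332488e-04 -2.73329271e-01  9.61920486e-01  3.72923562e-01]
 [ 0.00000000e+00  0.00000000e+00  0.00000000e+00  1.00000000e+00]]
```

View pics/w1b.png

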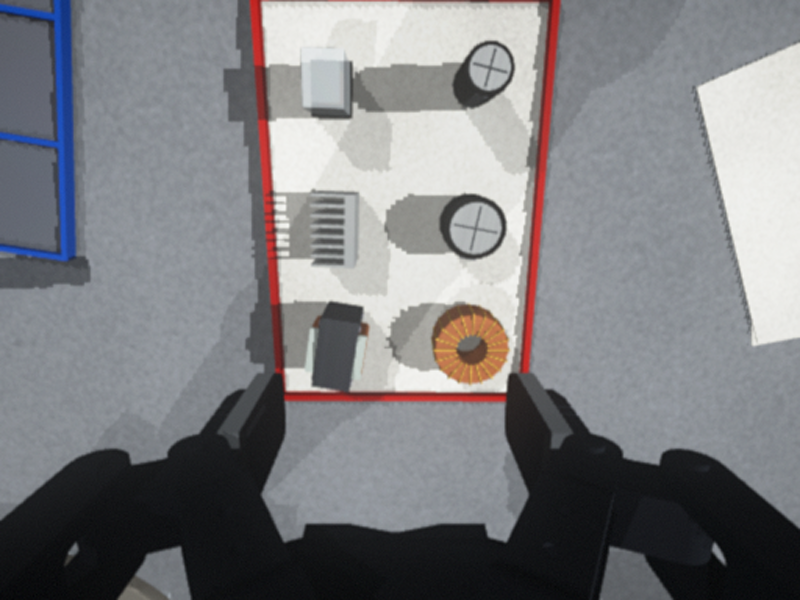

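The wrist view (800x600) shows the tall cap top at (491,67), wide cap top at (475,227), toroid top at (471,345), and transformer top with corners (332,303), (364,307), (352,391), (314,386). The heat sink top is around (334,228). The transformer is slightly rotated. One enlarged crop to get the yaws.

Run:
```python
from h import *
a=cv2.imread('pics/w1.png'); cv2.imwrite('pics/w1c.png',cv2.resize(a[110:260,180:350],None,fx=4,fy=4,interpolation=cv2.INTER_CUBIC)) 
c=load('w1')
for n,u,v,z in [('tall',491,67,.067),('wide',475,227.5,.041),('toroid',471,345,.036)]: print(n,pix2w(c,(u+.5)*.64-.5,(v+.5)*.64-.5,z))
```

```text
tall [ 0.58095754 -0.3342809 ]
wide [ 0.48586429 -0.34263629]
toroid [ 0.39891072 -0.35277718]
```

View pics/w1c.png

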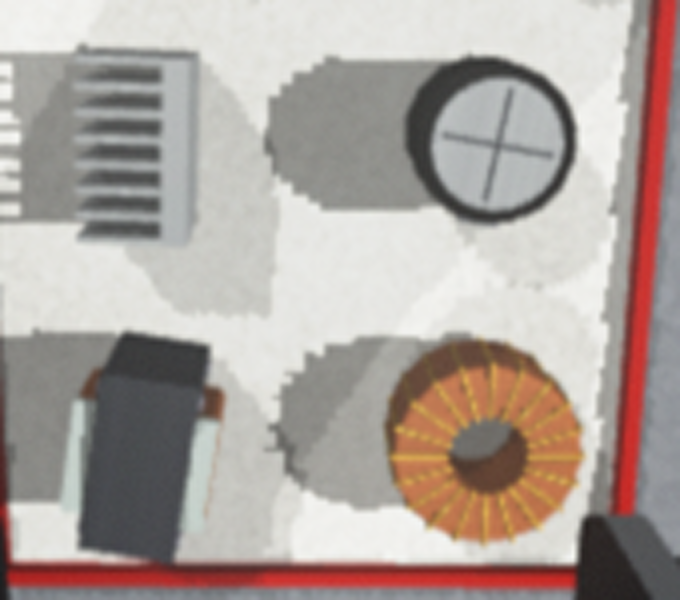

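Crop readings: transformer top face corners (105,372), (205,382), (175,562), (80,548). Heat sink top is (80,48)–(198,52) down to (78,238)–(190,243). Wide cap centre is (497,148), toroid centre (488,455).

Run:
```python
from h import *
np.set_printoptions(precision=4,suppress=True)
c=load('w1')
P=lambda u,v,z:pix2w(c,(u+.5)/4-.5+180,(v+.5)/4-.5+110,z)
def box(n,q,z):
    w=np.array([P(*p,z) for p in q]); d=w[0]+w[1]-w[2]-w[3]
    e=w[0]+w[3]-w[1]-w[2]
    print(n,w.mean(0),'xang',np.degrees(np.arctan2(d[1],d[0])),'yang-90',np.degrees(np.arctan2(-e[0],e[1])),'len',np.linalg.norm(d)/2,np.linalg.norm(e)/2)
box('trafo',[(105,372),(205,382),(175,562),(80,548)],.051)
box('hs',[(80,48),(198,52),(190,243),(78,238)],.045)
print('wide',P(497,148,.041),'tor',P(488,455,.036))
for u,v in [(283,397),(524,397)]: print('near rim corner',pix2w(c,(u+.5)*.64-.5,(v+.5)*.64-.5,.011))
for n,q in [('t3 corner',(70,258))]: print(n,pix2w(c,(q[0]+.5)*.64-.5,(q[1]+.5)*.64-.5,.011))
```

```text
trafo [ 0.3881 -0.2547] xang -4.583563901625771 yang-90 -2.1397045445909044 len 0.05403039853833059 0.027313406472666158
hs [ 0.4761 -0.2473] xang 2.0049821191548816 yang-90 3.2233168807260184 len 0.05018732765724973 0.030349176492363218
wide [ 0.4846 -0.3429] tor [ 0.3956 -0.3537]
near rim corner [ 0.3298 -0.2099]
near rim corner [ 0.3488 -0.4077]
t3 corner [ 0.4306 -0.0453]
```

drive_tool([
  {"x": -0.1, "y": -0.07, "z": 0.1, "yaw": 0.02, "claw": 0.6},
  {"x": -0.2, "y": -0.14, "z": 0.25, "yaw": 0.04, "claw": 0.6},
  {"x": -0.3, "y": -0.21, "z": 0.4, "yaw": 0.06, "claw": 0.6},
  {"x": -0.4, "y": -0.28, "z": 0.55, "yaw": 0.08, "claw": 0.6},
  {"x": -0.5, "y": -0.36, "z": 0.7, "yaw": 0.1, "claw": 0.6},
  {"x": -0.6, "y": -0.43, "z": 0.85, "yaw": 0.1, "claw": 0.6},
  {"x": -0.6, "y": -0.43, "z": 1.0, "yaw": 0.1, "claw": 0.6},
  {"x": -0.6, "y": -0.43, "z": 1.0, "yaw": 0.1, "claw": 0.6},
])

```text
t: 4.2
tcp_pos: [0.385, -0.2525, 0.1441]
tool_rot: [[0.998, -0.063, -0.002], [-0.063, -0.998, 0.001], [-0.002, -0.001, -1.0]]
wrist_force: [0.2, -0.3, 0.3]
gripper_width: 0.0684
grasp_force: 0.0
```

```bash
cat >> h.py <<'E'
def tgt(*ps):
    "shifts (tool units) from the pose now to world x,y,z,yaw-of-tool-x(deg)"
    s=arm.sense(); R=s['tool_rot']; y=np.degrees(np.arctan2(R[1,0],R[0,0]))
    print('t',round(s['t'],2),'tcp',s['tcp_pos'].round(4),'yaw',round(y,2),'w',round(s['gripper_width'],4),'F',round(s['grasp_force'],1))
    for p in ps: print(p,(R.T@(np.array(p[:3])-s['tcp_pos'])/.1).round(2),'yaw',round(-(p[3]-y)/90,3))
E
python3 -c "
from h import *
tgt((.386,-.253,.028,-3.5))
c=snap('wrist','w2'); print('trafo px',w2pix(c,(.386,-.253,.051)))"
```

```text
t 4.2 tcp [ 0.385  -0.2525  0.1441] yaw -3.59 w 0.0684 F 0.0
(0.386, -0.253, 0.028, -3.5) [0.01 0.01 1.16] yaw -0.001
trafo px [252.22029687 203.36980295]
```

View pics/w2.png

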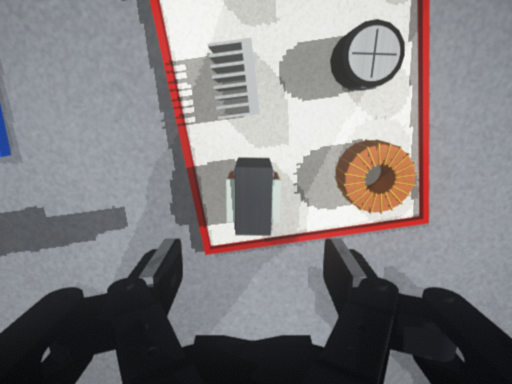

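The transformer top is centred at about (253,204), where it was predicted (252,203), and it is square to the fingers. Descending and gripping.

drive_tool([
  {"x": 0.01, "y": 0.01, "z": 0.15, "yaw": 0, "claw": 0.6},
  {"x": 0.01, "y": 0.01, "z": 0.3, "yaw": 0, "claw": 0.6},
  {"x": 0.01, "y": 0.01, "z": 0.45, "yaw": 0, "claw": 0.6},
  {"x": 0.01, "y": 0.01, "z": 0.6, "yaw": 0, "claw": 0.6},
  {"x": 0.01, "y": 0.01, "z": 0.75, "yaw": 0, "claw": 0.6},
  {"x": 0.01, "y": 0.01, "z": 0.9, "yaw": 0, "claw": 0.6},
  {"x": 0.01, "y": 0.01, "z": 1.0, "yaw": 0, "claw": 0.6},
  {"x": 0.01, "y": 0.01, "z": 1.0, "yaw": 0, "claw": 0.6},
])

```text
t: 5.05
tcp_pos: [0.387, -0.2537, 0.0448]
tool_rot: [[0.998, -0.062, -0.001], [-0.062, -0.998, 0.001], [-0.001, -0.0, -1.0]]
wrist_force: [-0.1, -0.4, 0.9]
gripper_width: 0.0687
grasp_force: 0.0
```

drive_tool([
  {"x": 0, "y": 0, "z": 0.08, "yaw": 0, "claw": 0.6},
  {"x": 0, "y": 0, "z": 0.16, "yaw": 0, "claw": 0.6},
  {"x": 0, "y": 0, "z": 0.16, "yaw": 0, "claw": -1},
  {"x": 0, "y": 0, "z": 0.16, "yaw": 0, "claw": -1},
  {"x": 0, "y": 0, "z": 0.16, "yaw": 0, "claw": -1},
  {"x": 0, "y": 0, "z": 0.16, "yaw": 0, "claw": -1},
  {"x": 0, "y": 0, "z": 0.16, "yaw": 0, "claw": -1},
  {"x": 0, "y": 0, "z": 0.16, "yaw": 0, "claw": -1},
])

```text
t: 5.85
tcp_pos: [0.3872, -0.2536, 0.0295]
tool_rot: [[0.998, -0.062, 0.0], [-0.062, -0.998, -0.0], [0.0, -0.0, -1.0]]
wrist_force: [-1.0, 1.2, 2.0]
gripper_width: 0.0412
grasp_force: 61.2
```

drive_tool([
  {"x": 0, "y": 0, "z": 0, "yaw": 0, "claw": -1},
  {"x": 0, "y": 0, "z": -0.1, "yaw": 0, "claw": -1},
  {"x": 0, "y": 0, "z": -0.25, "yaw": 0, "claw": -1},
  {"x": 0, "y": 0, "z": -0.4, "yaw": 0, "claw": -1},
  {"x": 0, "y": 0, "z": -0.55, "yaw": 0, "claw": -1},
  {"x": 0, "y": 0, "z": -0.7, "yaw": 0, "claw": -1},
  {"x": 0, "y": 0, "z": -0.8, "yaw": 0, "claw": -1},
  {"x": 0, "y": 0, "z": -0.8, "yaw": 0, "claw": -1},
])

```text
t: 6.65
tcp_pos: [0.3878, -0.254, 0.1107]
tool_rot: [[0.998, -0.062, 0.002], [-0.062, -0.998, -0.001], [0.002, 0.001, -1.0]]
wrist_force: [0.3, -0.0, -4.6]
gripper_width: 0.0414
grasp_force: 61.4
```

```bash
python3 -c "
from h import *
tgt((.475,0,.108,-3.5),(.475,0,.028,-3.5))"
```

```text
t 6.65 tcp [ 0.3878 -0.254   0.1107] yaw -3.57 w 0.0414 F 61.4
(0.475, 0, 0.108, -3.5) [ 0.71 -2.59  0.03] yaw -0.001
(0.475, 0, 0.028, -3.5) [ 0.71 -2.59  0.83] yaw -0.001
```

drive_tool([
  {"x": 0.03, "y": -0.1, "z": 0, "yaw": 0, "claw": -1},
  {"x": 0.06, "y": -0.22, "z": 0, "yaw": 0, "claw": -1},
  {"x": 0.09, "y": -0.35, "z": 0, "yaw": 0, "claw": -1},
  {"x": 0.13, "y": -0.48, "z": 0, "yaw": 0, "claw": -1},
  {"x": 0.17, "y": -0.61, "z": 0, "yaw": 0, "claw": -1},
  {"x": 0.2, "y": -0.74, "z": 0, "yaw": 0, "claw": -1},
  {"x": 0.23, "y": -0.87, "z": 0, "yaw": 0, "claw": -1},
  {"x": 0.27, "y": -1.0, "z": 0, "yaw": 0, "claw": -1},
])

```text
t: 7.45
tcp_pos: [0.4202, -0.1537, 0.1087]
tool_rot: [[0.998, -0.061, -0.001], [-0.061, -0.998, 0.001], [-0.001, -0.001, -1.0]]
wrist_force: [-0.1, -0.4, -3.6]
gripper_width: 0.041
grasp_force: 61.4
```

drive_tool([
  {"x": 0.03, "y": -0.13, "z": 0, "yaw": 0, "claw": -1},
  {"x": 0.06, "y": -0.26, "z": 0, "yaw": 0, "claw": -1},
  {"x": 0.1, "y": -0.39, "z": 0, "yaw": 0, "claw": -1},
  {"x": 0.13, "y": -0.52, "z": 0, "yaw": 0, "claw": -1},
  {"x": 0.17, "y": -0.65, "z": 0, "yaw": 0, "claw": -1},
  {"x": 0.2, "y": -0.78, "z": 0, "yaw": 0, "claw": -1},
  {"x": 0.23, "y": -0.9, "z": 0, "yaw": 0, "claw": -1},
  {"x": 0.27, "y": -1.0, "z": 0, "yaw": 0, "claw": -1},
])

```text
t: 8.25
tcp_pos: [0.4533, -0.0558, 0.1089]
tool_rot: [[0.998, -0.061, -0.001], [-0.061, -0.998, 0.0], [-0.001, -0.0, -1.0]]
wrist_force: [-0.4, -0.2, -2.7]
gripper_width: 0.0408
grasp_force: 61.4
```

drive_tool([
  {"x": 0.03, "y": -0.1, "z": 0, "yaw": 0, "claw": -1},
  {"x": 0.06, "y": -0.2, "z": 0, "yaw": 0, "claw": -1},
  {"x": 0.09, "y": -0.3, "z": 0, "yaw": 0, "claw": -1},
  {"x": 0.12, "y": -0.4, "z": 0, "yaw": 0, "claw": -1},
  {"x": 0.15, "y": -0.5, "z": 0, "yaw": 0, "claw": -1},
  {"x": 0.17, "y": -0.59, "z": 0, "yaw": 0, "claw": -1},
  {"x": 0.17, "y": -0.59, "z": 0, "yaw": 0, "claw": -1},
  {"x": 0.17, "y": -0.59, "z": 0, "yaw": 0, "claw": -1},
])

```text
t: 9.05
tcp_pos: [0.474, 0.0005, 0.1093]
tool_rot: [[0.998, -0.062, -0.0], [-0.062, -0.998, -0.0], [-0.0, 0.0, -1.0]]
wrist_force: [-1.0, -0.1, -4.3]
gripper_width: 0.0409
grasp_force: 61.4
```

```bash
python3 -c "
from h import *
tgt((.475,0,.029,-3.5))
c=snap('wrist','w3')
for q in [(.475,0,.05),(.475,0,.004),(.5165,-.0025,.011)]: print(w2pix(c,q))"
```

```text
t 9.05 tcp [0.474  0.0005 0.1093] yaw -3.54 w 0.0409 F 61.4
(0.475, 0, 0.029, -3.5) [0.01 0.   0.8 ] yaw -0.0
[251.95923835 219.43148966]
[252.03765899 198.88002009]
[251.92593349 146.96567038]
```

View pics/w3.png

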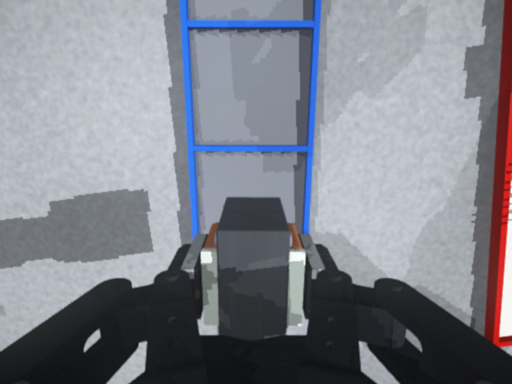

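The transformer is held square. The divider is at row 149 (predicted 147) and its columns are centred on 251, so placement is well within tolerance. Lowering and releasing.

drive_tool([
  {"x": 0, "y": 0, "z": 0.13, "yaw": 0, "claw": -1},
  {"x": 0, "y": 0, "z": 0.27, "yaw": 0, "claw": -1},
  {"x": 0, "y": 0, "z": 0.41, "yaw": 0, "claw": -1},
  {"x": 0, "y": 0, "z": 0.55, "yaw": 0, "claw": -1},
  {"x": 0, "y": 0, "z": 0.67, "yaw": 0, "claw": -1},
  {"x": 0, "y": 0, "z": 0.77, "yaw": 0, "claw": -1},
  {"x": 0, "y": 0, "z": 0.8, "yaw": 0, "claw": -1},
  {"x": 0, "y": 0, "z": 0.8, "yaw": 0, "claw": -1},
])

```text
t: 9.9
tcp_pos: [0.4739, 0.0004, 0.0291]
tool_rot: [[0.998, -0.062, -0.001], [-0.062, -0.998, -0.0], [-0.001, 0.0, -1.0]]
wrist_force: [0.1, -0.8, -3.3]
gripper_width: 0.041
grasp_force: 61.5
```

drive_tool([
  {"x": 0, "y": 0, "z": 0, "yaw": 0, "claw": 0.6},
  {"x": 0, "y": 0, "z": 0, "yaw": 0, "claw": 0.6},
  {"x": 0, "y": 0, "z": 0, "yaw": 0, "claw": 0.6},
  {"x": 0, "y": 0, "z": 0, "yaw": 0, "claw": 0.6},
  {"x": 0, "y": 0, "z": -0.15, "yaw": 0, "claw": 0.6},
  {"x": 0, "y": 0, "z": -0.4, "yaw": 0, "claw": 0.6},
  {"x": 0, "y": 0, "z": -0.7, "yaw": 0, "claw": 0.6},
  {"x": 0, "y": 0, "z": -1.0, "yaw": 0, "claw": 0.6},
])

```text
t: 10.7
tcp_pos: [0.4738, 0.0005, 0.1304]
tool_rot: [[0.998, -0.062, -0.0], [-0.062, -0.998, 0.0], [-0.0, -0.0, -1.0]]
wrist_force: [-0.1, -0.2, -0.3]
gripper_width: 0.068
grasp_force: 0.0
```

```bash
python3 -c "
from h import *
tgt((.4745,-.245,.129,3),(.4745,-.245,.029,3)); snap('wrist','w4')"
```

```text
t 10.7 tcp [0.4738 0.0005 0.1304] yaw -3.56 w 0.068 F 0.0
(0.4745, -0.245, 0.129, 3) [0.16 2.45 0.01] yaw -0.073
(0.4745, -0.245, 0.029, 3) [0.16 2.45 1.01] yaw -0.073
```

View pics/w4.png

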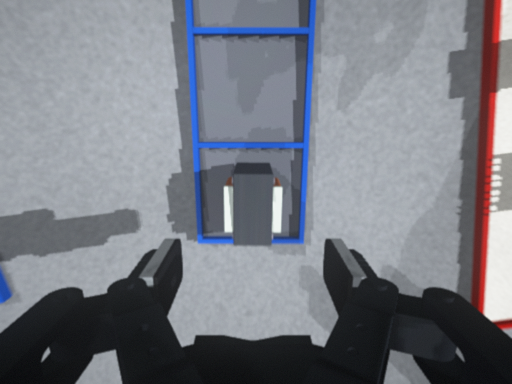

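The transformer stands in the near compartment, centred at column 252. Next is the heat sink.

drive_tool([
  {"x": 0.01, "y": 0.1, "z": 0, "yaw": 0, "claw": 0.6},
  {"x": 0.02, "y": 0.2, "z": 0, "yaw": 0, "claw": 0.6},
  {"x": 0.03, "y": 0.33, "z": 0, "yaw": 0, "claw": 0.6},
  {"x": 0.04, "y": 0.46, "z": 0, "yaw": 0, "claw": 0.6},
  {"x": 0.04, "y": 0.6, "z": 0, "yaw": 0, "claw": 0.6},
  {"x": 0.05, "y": 0.73, "z": 0, "yaw": 0, "claw": 0.6},
  {"x": 0.06, "y": 0.86, "z": 0, "yaw": 0, "claw": 0.6},
  {"x": 0.06, "y": 1.0, "z": 0, "yaw": 0, "claw": 0.6},
])

```text
t: 11.55
tcp_pos: [0.4738, -0.1008, 0.1291]
tool_rot: [[0.998, -0.062, -0.0], [-0.062, -0.998, 0.0], [-0.0, -0.0, -1.0]]
wrist_force: [0.7, -0.2, 0.0]
gripper_width: 0.0685
grasp_force: 0.0
```

drive_tool([
  {"x": 0.01, "y": 0.13, "z": 0, "yaw": 0, "claw": 0.5},
  {"x": 0.02, "y": 0.26, "z": 0, "yaw": 0, "claw": 0.5},
  {"x": 0.03, "y": 0.39, "z": 0, "yaw": 0, "claw": 0.5},
  {"x": 0.04, "y": 0.52, "z": 0, "yaw": 0, "claw": 0.5},
  {"x": 0.05, "y": 0.65, "z": 0, "yaw": 0, "claw": 0.5},
  {"x": 0.06, "y": 0.78, "z": 0, "yaw": 0, "claw": 0.5},
  {"x": 0.06, "y": 0.9, "z": 0, "yaw": 0, "claw": 0.5},
  {"x": 0.06, "y": 1.0, "z": 0, "yaw": 0, "claw": 0.5},
])

```text
t: 12.35
tcp_pos: [0.4735, -0.201, 0.1293]
tool_rot: [[0.998, -0.062, -0.0], [-0.062, -0.998, 0.0], [-0.0, -0.0, -1.0]]
wrist_force: [0.7, 0.8, -0.1]
gripper_width: 0.0643
grasp_force: 0.0
```

drive_tool([
  {"x": 0.01, "y": 0.1, "z": 0, "yaw": -0.02, "claw": 0.5},
  {"x": 0.02, "y": 0.2, "z": 0, "yaw": -0.04, "claw": 0.5},
  {"x": 0.03, "y": 0.3, "z": 0, "yaw": -0.06, "claw": 0.5},
  {"x": 0.04, "y": 0.4, "z": 0, "yaw": -0.073, "claw": 0.5},
  {"x": 0.04, "y": 0.45, "z": 0, "yaw": -0.073, "claw": 0.5},
  {"x": 0.04, "y": 0.45, "z": 0, "yaw": -0.073, "claw": 0.5},
  {"x": 0.04, "y": 0.45, "z": 0, "yaw": -0.073, "claw": 0.5},
  {"x": 0.04, "y": 0.45, "z": 0, "yaw": -0.073, "claw": 0.5},
])

```text
t: 13.15
tcp_pos: [0.4749, -0.2445, 0.1293]
tool_rot: [[0.999, 0.053, -0.0], [0.053, -0.999, 0.0], [-0.0, -0.0, -1.0]]
wrist_force: [0.2, 0.4, -0.1]
gripper_width: 0.0639
grasp_force: 0.0
```

```bash
python3 -c "
from h import *
tgt((.4745,-.245,.029,3)); c=snap('wrist','w5')
print(w2pix(c,(.4745,-.245,.045)))
print(pix2w(load('w4'),252,213,.05))
w=c['color'][90:250,150:350]; cv2.imwrite('pics/w5c.png',cv2.resize(w[:,:,::-1],None,fx=3,fy=3))"
```

```text
t 13.15 tcp [ 0.4749 -0.2445  0.1293] yaw 3.03 w 0.0639 F 0.0
(0.4745, -0.245, 0.029, 3) [-0.  0.  1.] yaw 0.0
[251.87958275 209.0671991 ]
[4.71812728e-01 2.61804316e-04]
```

View pics/w5c.png

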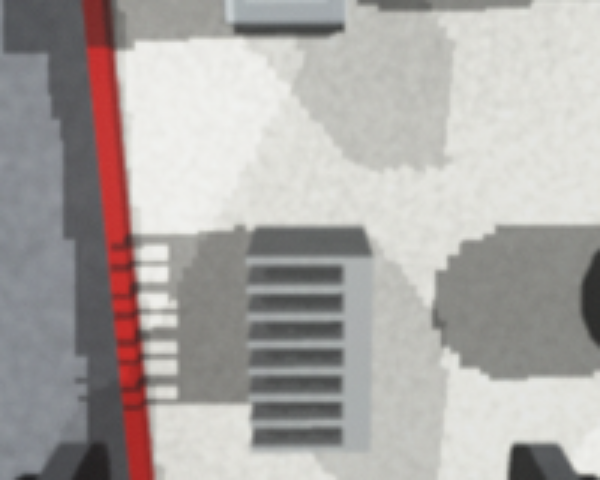

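The heat sink top centre is at about (253,207) against (252,209) predicted, and aligned. Grip, lift and carry it.

drive_tool([
  {"x": 0, "y": 0, "z": 0.15, "yaw": 0, "claw": 0.5},
  {"x": 0, "y": 0, "z": 0.3, "yaw": 0, "claw": 0.5},
  {"x": 0, "y": 0, "z": 0.45, "yaw": 0, "claw": 0.5},
  {"x": 0, "y": 0, "z": 0.6, "yaw": 0, "claw": 0.5},
  {"x": 0, "y": 0, "z": 0.75, "yaw": 0, "claw": 0.5},
  {"x": 0, "y": 0, "z": 0.9, "yaw": 0, "claw": 0.5},
  {"x": 0, "y": 0, "z": 1.0, "yaw": 0, "claw": 0.5},
  {"x": 0, "y": 0, "z": 1.0, "yaw": 0, "claw": 0.5},
])

```text
t: 14.0
tcp_pos: [0.4743, -0.2444, 0.0283]
tool_rot: [[0.999, 0.053, -0.002], [0.053, -0.999, 0.001], [-0.002, -0.001, -1.0]]
wrist_force: [-0.7, 0.8, -0.4]
gripper_width: 0.0643
grasp_force: 0.0
```

drive_tool([
  {"x": 0, "y": 0, "z": 0, "yaw": 0, "claw": -1},
  {"x": 0, "y": 0, "z": 0, "yaw": 0, "claw": -1},
  {"x": 0, "y": 0, "z": 0, "yaw": 0, "claw": -1},
  {"x": 0, "y": 0, "z": 0, "yaw": 0, "claw": -1},
  {"x": 0, "y": 0, "z": 0, "yaw": 0, "claw": -1},
  {"x": 0, "y": 0, "z": 0, "yaw": 0, "claw": -1},
  {"x": 0, "y": 0, "z": 0, "yaw": 0, "claw": -1},
  {"x": 0, "y": 0, "z": 0, "yaw": 0, "claw": -1},
])

```text
t: 14.8
tcp_pos: [0.4754, -0.2452, 0.0302]
tool_rot: [[0.999, 0.052, 0.001], [0.052, -0.999, -0.001], [0.001, 0.001, -1.0]]
wrist_force: [-1.7, -0.3, 7.2]
gripper_width: 0.0294
grasp_force: 59.9
```

drive_tool([
  {"x": 0, "y": 0, "z": -0.05, "yaw": 0, "claw": -1},
  {"x": 0, "y": 0, "z": -0.15, "yaw": 0, "claw": -1},
  {"x": 0, "y": 0, "z": -0.3, "yaw": 0, "claw": -1},
  {"x": 0, "y": 0, "z": -0.45, "yaw": 0, "claw": -1},
  {"x": 0, "y": 0, "z": -0.6, "yaw": 0, "claw": -1},
  {"x": 0, "y": 0, "z": -0.7, "yaw": 0, "claw": -1},
  {"x": 0, "y": 0, "z": -0.8, "yaw": 0, "claw": -1},
  {"x": 0, "y": 0, "z": -0.8, "yaw": 0, "claw": -1},
])

```text
t: 15.6
tcp_pos: [0.4754, -0.2453, 0.1107]
tool_rot: [[0.999, 0.052, 0.002], [0.052, -0.999, -0.001], [0.002, 0.001, -1.0]]
wrist_force: [-0.5, -0.4, -1.3]
gripper_width: 0.0288
grasp_force: 59.2
```

drive_tool([
  {"x": 0.04, "y": -0.1, "z": 0, "yaw": 0, "claw": -1},
  {"x": 0.08, "y": -0.2, "z": 0, "yaw": 0, "claw": -1},
  {"x": 0.12, "y": -0.3, "z": 0, "yaw": 0, "claw": -1},
  {"x": 0.16, "y": -0.4, "z": 0, "yaw": 0, "claw": -1},
  {"x": 0.2, "y": -0.5, "z": 0, "yaw": 0, "claw": -1},
  {"x": 0.24, "y": -0.6, "z": 0, "yaw": 0, "claw": -1},
  {"x": 0.28, "y": -0.7, "z": 0, "yaw": 0, "claw": -1},
  {"x": 0.31, "y": -0.79, "z": 0, "yaw": 0, "claw": -1},
])

```text
t: 16.4
tcp_pos: [0.502, -0.1635, 0.1093]
tool_rot: [[0.999, 0.053, 0.0], [0.053, -0.999, 0.0], [0.0, -0.0, -1.0]]
wrist_force: [-0.4, -0.5, -0.7]
gripper_width: 0.0293
grasp_force: 59.2
```

drive_tool([
  {"x": 0.04, "y": -0.1, "z": 0, "yaw": 0, "claw": -1},
  {"x": 0.08, "y": -0.2, "z": 0, "yaw": 0, "claw": -1},
  {"x": 0.12, "y": -0.3, "z": 0, "yaw": 0, "claw": -1},
  {"x": 0.16, "y": -0.4, "z": 0, "yaw": 0, "claw": -1},
  {"x": 0.2, "y": -0.5, "z": 0, "yaw": 0, "claw": -1},
  {"x": 0.24, "y": -0.6, "z": 0, "yaw": 0, "claw": -1},
  {"x": 0.28, "y": -0.7, "z": 0, "yaw": 0, "claw": -1},
  {"x": 0.31, "y": -0.79, "z": 0, "yaw": 0, "claw": -1},
])

```text
t: 17.2
tcp_pos: [0.5288, -0.0831, 0.1093]
tool_rot: [[0.999, 0.053, 0.0], [0.053, -0.999, 0.0], [0.0, -0.0, -1.0]]
wrist_force: [-0.1, -0.5, -1.2]
gripper_width: 0.0291
grasp_force: 59.2
```

drive_tool([
  {"x": 0.05, "y": -0.12, "z": 0, "yaw": 0.02, "claw": -1},
  {"x": 0.1, "y": -0.24, "z": 0, "yaw": 0.04, "claw": -1},
  {"x": 0.15, "y": -0.36, "z": 0, "yaw": 0.06, "claw": -1},
  {"x": 0.2, "y": -0.5, "z": 0, "yaw": 0.073, "claw": -1},
  {"x": 0.26, "y": -0.65, "z": 0, "yaw": 0.073, "claw": -1},
  {"x": 0.32, "y": -0.78, "z": 0, "yaw": 0.073, "claw": -1},
  {"x": 0.32, "y": -0.78, "z": 0, "yaw": 0.073, "claw": -1},
  {"x": 0.32, "y": -0.78, "z": 0, "yaw": 0.073, "claw": -1},
])

```text
t: 18.0
tcp_pos: [0.5563, -0.0043, 0.1092]
tool_rot: [[0.998, -0.061, -0.0], [-0.061, -0.998, -0.0], [-0.0, 0.0, -1.0]]
wrist_force: [0.0, -0.1, -0.6]
gripper_width: 0.0292
grasp_force: 59.2
```

```bash
python3 -c "
from h import *
tgt((.556,-.0045,.029,-3.5)); c=snap('wrist','w6')"
```

```text
t 18.0 tcp [ 0.5563 -0.0043  0.1092] yaw -3.51 w 0.0292 F 59.2
(0.556, -0.0045, 0.029, -3.5) [-0.   0.   0.8] yaw -0.0
```

drive_tool([
  {"x": 0, "y": 0, "z": 0.13, "yaw": 0, "claw": -1},
  {"x": 0, "y": 0, "z": 0.27, "yaw": 0, "claw": -1},
  {"x": 0, "y": 0, "z": 0.41, "yaw": 0, "claw": -1},
  {"x": 0, "y": 0, "z": 0.55, "yaw": 0, "claw": -1},
  {"x": 0, "y": 0, "z": 0.67, "yaw": 0, "claw": -1},
  {"x": 0, "y": 0, "z": 0.77, "yaw": 0, "claw": -1},
  {"x": 0, "y": 0, "z": 0.8, "yaw": 0, "claw": -1},
  {"x": 0, "y": 0, "z": 0.8, "yaw": 0, "claw": -1},
])

```text
t: 18.85
tcp_pos: [0.5562, -0.0043, 0.0293]
tool_rot: [[0.998, -0.062, -0.0], [-0.062, -0.998, -0.0], [-0.0, 0.0, -1.0]]
wrist_force: [0.2, -0.1, -0.9]
gripper_width: 0.0294
grasp_force: 59.3
```

drive_tool([
  {"x": 0, "y": 0, "z": 0, "yaw": 0, "claw": 0.5},
  {"x": 0, "y": 0, "z": 0, "yaw": 0, "claw": 0.5},
  {"x": 0, "y": 0, "z": 0, "yaw": 0, "claw": 0.5},
  {"x": 0, "y": 0, "z": 0, "yaw": 0, "claw": 0.5},
  {"x": 0, "y": 0, "z": -0.15, "yaw": 0, "claw": 0.5},
  {"x": 0, "y": 0, "z": -0.4, "yaw": 0, "claw": 0.5},
  {"x": 0, "y": 0, "z": -0.7, "yaw": 0, "claw": 0.5},
  {"x": 0, "y": 0, "z": -1.0, "yaw": 0, "claw": 0.5},
])

```text
t: 19.65
tcp_pos: [0.5562, -0.0044, 0.1314]
tool_rot: [[0.998, -0.062, 0.0], [-0.062, -0.998, 0.0], [0.0, -0.0, -1.0]]
wrist_force: [-0.4, -0.6, -1.3]
gripper_width: 0.0639
grasp_force: 0.0
```

```bash
python3 -c "
from h import *
tgt((.579,-.333,.129,-3.5)); c=snap('wrist','w7'); print(w2pix(c,(.556,-.0045,.044)))
a=load('w6')['color'];b=c['color']; cv2.imwrite('pics/w67.png',np.hstack([a,b])[:300,100:900,::-1])"
```

```text
t 19.65 tcp [ 0.5562 -0.0044  0.1314] yaw -3.56 w 0.0639 F 0.0
(0.579, -0.333, 0.129, -3.5) [0.43 3.27 0.02] yaw -0.001
[251.68206779 207.54889199]
```

View pics/w67.png

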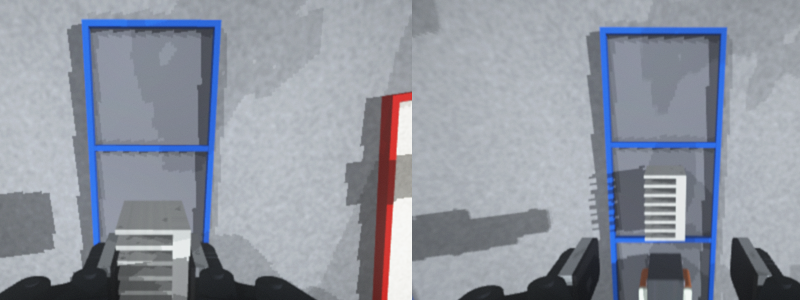

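The heat sink stands in the middle compartment, at (253,208) against (252,207.5) predicted. On to the tall capacitor.

drive_tool([
  {"x": 0.01, "y": 0.1, "z": 0, "yaw": 0, "claw": 0.5},
  {"x": 0.03, "y": 0.2, "z": 0, "yaw": 0, "claw": 0.5},
  {"x": 0.04, "y": 0.33, "z": 0, "yaw": 0, "claw": 0.5},
  {"x": 0.06, "y": 0.46, "z": 0, "yaw": 0, "claw": 0.5},
  {"x": 0.07, "y": 0.59, "z": 0, "yaw": 0, "claw": 0.5},
  {"x": 0.09, "y": 0.72, "z": 0, "yaw": 0, "claw": 0.5},
  {"x": 0.11, "y": 0.86, "z": 0, "yaw": 0, "claw": 0.5},
  {"x": 0.13, "y": 1.0, "z": 0, "yaw": 0, "claw": 0.5},
])

```text
t: 20.5
tcp_pos: [0.5631, -0.1063, 0.1292]
tool_rot: [[0.998, -0.062, -0.0], [-0.062, -0.998, 0.0], [-0.0, -0.0, -1.0]]
wrist_force: [-0.1, -1.1, 0.2]
gripper_width: 0.0642
grasp_force: 0.0
```

drive_tool([
  {"x": 0.01, "y": 0.13, "z": 0, "yaw": 0, "claw": 0.5},
  {"x": 0.03, "y": 0.25, "z": 0, "yaw": 0, "claw": 0.5},
  {"x": 0.04, "y": 0.38, "z": 0, "yaw": 0, "claw": 0.5},
  {"x": 0.06, "y": 0.5, "z": 0, "yaw": 0, "claw": 0.5},
  {"x": 0.07, "y": 0.63, "z": 0, "yaw": 0, "claw": 0.5},
  {"x": 0.09, "y": 0.75, "z": 0, "yaw": 0, "claw": 0.5},
  {"x": 0.11, "y": 0.88, "z": 0, "yaw": 0, "claw": 0.5},
  {"x": 0.13, "y": 1.0, "z": 0, "yaw": 0, "claw": 0.5},
])

```text
t: 21.3
tcp_pos: [0.57, -0.2068, 0.1293]
tool_rot: [[0.998, -0.062, 0.0], [-0.062, -0.998, 0.0], [0.0, -0.0, -1.0]]
wrist_force: [0.0, 1.6, -0.5]
gripper_width: 0.0642
grasp_force: 0.0
```

drive_tool([
  {"x": 0.01, "y": 0.13, "z": 0, "yaw": 0, "claw": 0.5},
  {"x": 0.03, "y": 0.25, "z": 0, "yaw": 0, "claw": 0.5},
  {"x": 0.04, "y": 0.38, "z": 0, "yaw": 0, "claw": 0.5},
  {"x": 0.06, "y": 0.5, "z": 0, "yaw": 0, "claw": 0.5},
  {"x": 0.07, "y": 0.63, "z": 0, "yaw": 0, "claw": 0.5},
  {"x": 0.09, "y": 0.75, "z": 0, "yaw": 0, "claw": 0.5},
  {"x": 0.11, "y": 0.88, "z": 0, "yaw": 0, "claw": 0.5},
  {"x": 0.13, "y": 1.0, "z": 0, "yaw": 0, "claw": 0.5},
])

```text
t: 22.1
tcp_pos: [0.5767, -0.3074, 0.1294]
tool_rot: [[0.998, -0.062, 0.0], [-0.062, -0.998, -0.0], [0.0, 0.0, -1.0]]
wrist_force: [-0.1, 0.1, -1.0]
gripper_width: 0.0638
grasp_force: 0.0
```

drive_tool([
  {"x": 0.01, "y": 0.07, "z": 0, "yaw": 0, "claw": 0.5},
  {"x": 0.02, "y": 0.14, "z": 0, "yaw": 0, "claw": 0.5},
  {"x": 0.04, "y": 0.21, "z": 0, "yaw": 0, "claw": 0.5},
  {"x": 0.04, "y": 0.27, "z": 0, "yaw": 0, "claw": 0.5},
  {"x": 0.04, "y": 0.27, "z": 0, "yaw": 0, "claw": 0.5},
  {"x": 0.04, "y": 0.27, "z": 0, "yaw": 0, "claw": 0.5},
  {"x": 0.04, "y": 0.27, "z": 0, "yaw": 0, "claw": 0.5},
  {"x": 0.04, "y": 0.27, "z": 0, "yaw": 0, "claw": 0.5},
])

```text
t: 22.9
tcp_pos: [0.579, -0.333, 0.1294]
tool_rot: [[0.998, -0.062, 0.0], [-0.062, -0.998, 0.0], [0.0, -0.0, -1.0]]
wrist_force: [0.6, 0.5, 0.2]
gripper_width: 0.0643
grasp_force: 0.0
```

```bash
python3 -c "
from h import *
tgt((.579,-.333,.029,-3.5)); c=snap('wrist','w8')
print(w2pix(c,(.579,-.333,.067)))
w=c['color'][120:300,150:400]; cv2.imwrite('pics/w8c.png',cv2.resize(w[:,:,::-1],None,fx=3,fy=3))"
```

```text
t 22.9 tcp [ 0.579  -0.333   0.1294] yaw -3.53 w 0.0643 F 0.0
(0.579, -0.333, 0.029, -3.5) [-0. -0.  1.] yaw -0.0
[251.32783376 219.35922809]
```

View pics/w8c.png

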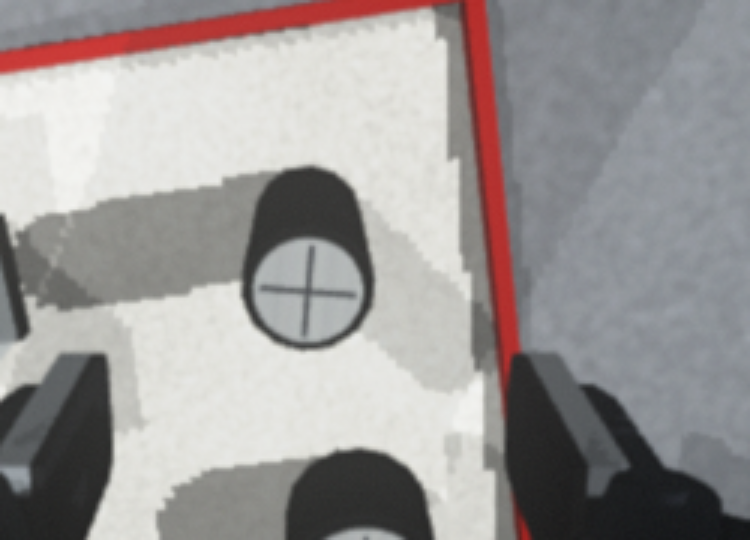

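The tall cap top is centred at (252.7,217.3) against (251.3,219.4) predicted, which is good. Grip and carry it to the far compartment.

drive_tool([
  {"x": 0, "y": 0, "z": 0.15, "yaw": 0, "claw": 0.5},
  {"x": 0, "y": 0, "z": 0.3, "yaw": 0, "claw": 0.5},
  {"x": 0, "y": 0, "z": 0.45, "yaw": 0, "claw": 0.5},
  {"x": 0, "y": 0, "z": 0.6, "yaw": 0, "claw": 0.5},
  {"x": 0, "y": 0, "z": 0.75, "yaw": 0, "claw": 0.5},
  {"x": 0, "y": 0, "z": 0.9, "yaw": 0, "claw": 0.5},
  {"x": 0, "y": 0, "z": 1.0, "yaw": 0, "claw": 0.5},
  {"x": 0, "y": 0, "z": 1.0, "yaw": 0, "claw": 0.5},
])

```text
t: 23.75
tcp_pos: [0.5782, -0.333, 0.0275]
tool_rot: [[0.998, -0.062, -0.002], [-0.062, -0.998, 0.001], [-0.002, -0.001, -1.0]]
wrist_force: [-0.5, 0.3, -0.6]
gripper_width: 0.0641
grasp_force: 0.0
```

drive_tool([
  {"x": 0, "y": 0, "z": 0, "yaw": 0, "claw": -1},
  {"x": 0, "y": 0, "z": 0, "yaw": 0, "claw": -1},
  {"x": 0, "y": 0, "z": 0, "yaw": 0, "claw": -1},
  {"x": 0, "y": 0, "z": 0, "yaw": 0, "claw": -1},
  {"x": 0, "y": 0, "z": 0, "yaw": 0, "claw": -1},
  {"x": 0, "y": 0, "z": 0, "yaw": 0, "claw": -1},
  {"x": 0, "y": 0, "z": 0, "yaw": 0, "claw": -1},
  {"x": 0, "y": 0, "z": 0, "yaw": 0, "claw": -1},
])

```text
t: 24.55
tcp_pos: [0.5795, -0.3337, 0.0303]
tool_rot: [[0.998, -0.062, 0.001], [-0.062, -0.998, -0.001], [0.001, 0.001, -1.0]]
wrist_force: [-1.5, 0.1, 6.8]
gripper_width: 0.0286
grasp_force: 59.3
```

drive_tool([
  {"x": 0, "y": 0, "z": -0.05, "yaw": 0, "claw": -1},
  {"x": 0, "y": 0, "z": -0.15, "yaw": 0, "claw": -1},
  {"x": 0, "y": 0, "z": -0.3, "yaw": 0, "claw": -1},
  {"x": 0, "y": 0, "z": -0.45, "yaw": 0, "claw": -1},
  {"x": 0, "y": 0, "z": -0.6, "yaw": 0, "claw": -1},
  {"x": 0, "y": 0, "z": -0.75, "yaw": 0, "claw": -1},
  {"x": 0, "y": 0, "z": -0.9, "yaw": 0, "claw": -1},
  {"x": 0, "y": 0, "z": -0.9, "yaw": 0, "claw": -1},
])

```text
t: 25.35
tcp_pos: [0.58, -0.334, 0.1222]
tool_rot: [[0.998, -0.062, 0.003], [-0.062, -0.998, -0.001], [0.003, 0.001, -1.0]]
wrist_force: [-0.7, 0.3, -0.7]
gripper_width: 0.0292
grasp_force: 59.0
```

drive_tool([
  {"x": 0.01, "y": -0.1, "z": 0, "yaw": 0, "claw": -1},
  {"x": 0.02, "y": -0.2, "z": 0, "yaw": 0, "claw": -1},
  {"x": 0.03, "y": -0.3, "z": 0, "yaw": 0, "claw": -1},
  {"x": 0.05, "y": -0.4, "z": 0, "yaw": 0, "claw": -1},
  {"x": 0.06, "y": -0.5, "z": 0, "yaw": 0, "claw": -1},
  {"x": 0.08, "y": -0.62, "z": 0, "yaw": 0, "claw": -1},
  {"x": 0.09, "y": -0.72, "z": 0, "yaw": 0, "claw": -1},
  {"x": 0.1, "y": -0.82, "z": 0, "yaw": 0, "claw": -1},
])

```text
t: 26.15
tcp_pos: [0.5942, -0.2512, 0.1193]
tool_rot: [[0.998, -0.062, -0.0], [-0.062, -0.998, 0.0], [-0.0, -0.0, -1.0]]
wrist_force: [-0.1, 0.0, -0.6]
gripper_width: 0.0284
grasp_force: 59.1
```

drive_tool([
  {"x": 0.01, "y": -0.1, "z": 0, "yaw": 0, "claw": -1},
  {"x": 0.02, "y": -0.2, "z": 0, "yaw": 0, "claw": -1},
  {"x": 0.03, "y": -0.3, "z": 0, "yaw": 0, "claw": -1},
  {"x": 0.05, "y": -0.4, "z": 0, "yaw": 0, "claw": -1},
  {"x": 0.06, "y": -0.5, "z": 0, "yaw": 0, "claw": -1},
  {"x": 0.08, "y": -0.62, "z": 0, "yaw": 0, "claw": -1},
  {"x": 0.09, "y": -0.72, "z": 0, "yaw": 0, "claw": -1},
  {"x": 0.1, "y": -0.82, "z": 0, "yaw": 0, "claw": -1},
])

```text
t: 26.95
tcp_pos: [0.6092, -0.17, 0.1193]
tool_rot: [[0.998, -0.062, -0.0], [-0.062, -0.998, 0.0], [-0.0, -0.0, -1.0]]
wrist_force: [-0.1, -0.3, -1.5]
gripper_width: 0.0289
grasp_force: 59.1
```

drive_tool([
  {"x": 0.01, "y": -0.1, "z": 0, "yaw": 0, "claw": -1},
  {"x": 0.02, "y": -0.2, "z": 0, "yaw": 0, "claw": -1},
  {"x": 0.03, "y": -0.3, "z": 0, "yaw": 0, "claw": -1},
  {"x": 0.05, "y": -0.4, "z": 0, "yaw": 0, "claw": -1},
  {"x": 0.06, "y": -0.5, "z": 0, "yaw": 0, "claw": -1},
  {"x": 0.08, "y": -0.62, "z": 0, "yaw": 0, "claw": -1},
  {"x": 0.09, "y": -0.72, "z": 0, "yaw": 0, "claw": -1},
  {"x": 0.1, "y": -0.82, "z": 0, "yaw": 0, "claw": -1},
])

```text
t: 27.75
tcp_pos: [0.6243, -0.0888, 0.1193]
tool_rot: [[0.998, -0.062, 0.0], [-0.062, -0.998, 0.0], [0.0, -0.0, -1.0]]
wrist_force: [0.0, 0.7, -0.6]
gripper_width: 0.0289
grasp_force: 59.1
```

drive_tool([
  {"x": 0.01, "y": -0.1, "z": 0, "yaw": 0, "claw": -1},
  {"x": 0.02, "y": -0.25, "z": 0, "yaw": 0, "claw": -1},
  {"x": 0.04, "y": -0.4, "z": 0, "yaw": 0, "claw": -1},
  {"x": 0.06, "y": -0.55, "z": 0, "yaw": 0, "claw": -1},
  {"x": 0.08, "y": -0.7, "z": 0, "yaw": 0, "claw": -1},
  {"x": 0.1, "y": -0.8, "z": 0, "yaw": 0, "claw": -1},
  {"x": 0.1, "y": -0.8, "z": 0, "yaw": 0, "claw": -1},
  {"x": 0.1, "y": -0.8, "z": 0, "yaw": 0, "claw": -1},
])

```text
t: 28.55
tcp_pos: [0.6391, -0.0108, 0.1193]
tool_rot: [[0.998, -0.062, -0.0], [-0.062, -0.998, -0.0], [-0.0, 0.0, -1.0]]
wrist_force: [-0.0, -0.5, -1.0]
gripper_width: 0.0285
grasp_force: 59.1
```

```bash
python3 -c "
from h import *
tgt((.639,-.0095,.029,-3.5)); c=snap('wrist','w9')"
```

```text
t 28.55 tcp [ 0.6391 -0.0108  0.1193] yaw -3.55 w 0.0285 F 59.1
(0.639, -0.0095, 0.029, -3.5) [-0.   -0.01  0.9 ] yaw -0.001
```

drive_tool([
  {"x": 0, "y": 0, "z": 0.13, "yaw": 0, "claw": -1},
  {"x": 0, "y": 0, "z": 0.27, "yaw": 0, "claw": -1},
  {"x": 0, "y": 0, "z": 0.41, "yaw": 0, "claw": -1},
  {"x": 0, "y": 0, "z": 0.55, "yaw": 0, "claw": -1},
  {"x": 0, "y": 0, "z": 0.7, "yaw": 0, "claw": -1},
  {"x": 0, "y": 0, "z": 0.83, "yaw": 0, "claw": -1},
  {"x": 0, "y": 0, "z": 0.9, "yaw": 0, "claw": -1},
  {"x": 0, "y": 0, "z": 0.9, "yaw": 0, "claw": -1},
])

```text
t: 29.4
tcp_pos: [0.6392, -0.0103, 0.0288]
tool_rot: [[0.998, -0.062, -0.0], [-0.062, -0.998, 0.0], [-0.0, -0.0, -1.0]]
wrist_force: [0.9, 0.8, -0.7]
gripper_width: 0.0288
grasp_force: 59.3
```

drive_tool([
  {"x": 0, "y": 0, "z": 0, "yaw": 0, "claw": 0.6},
  {"x": 0, "y": 0, "z": 0, "yaw": 0, "claw": 0.6},
  {"x": 0, "y": 0, "z": 0, "yaw": 0, "claw": 0.6},
  {"x": 0, "y": 0, "z": 0, "yaw": 0, "claw": 0.6},
  {"x": 0, "y": 0, "z": 0, "yaw": 0, "claw": 0.6},
  {"x": 0, "y": 0, "z": -0.3, "yaw": 0, "claw": 0.6},
  {"x": 0, "y": 0, "z": -0.65, "yaw": 0, "claw": 0.6},
  {"x": 0, "y": 0, "z": -1.0, "yaw": 0, "claw": 0.6},
])

```text
t: 30.2
tcp_pos: [0.6388, -0.0105, 0.1303]
tool_rot: [[0.998, -0.062, -0.001], [-0.062, -0.998, 0.0], [-0.001, -0.0, -1.0]]
wrist_force: [0.3, -1.2, 0.7]
gripper_width: 0.0683
grasp_force: 0.0
```

```bash
python3 -c "
from h import *
tgt((.484,-.3425,.129,-3.5)); c=snap('wrist','w10'); print(w2pix(c,(.639,-.0105,.066)))
a=load('w9')['color'];b=c['color']; cv2.imwrite('pics/w910.png',np.hstack([a,b])[:300,100:900,::-1])"
```

```text
t 30.2 tcp [ 0.6388 -0.0105  0.1303] yaw -3.55 w 0.0683 F 0.0
(0.484, -0.3425, 0.129, -3.5) [-1.34  3.41  0.01] yaw -0.001
[251.26159773 217.89817725]
```

View pics/w910.png

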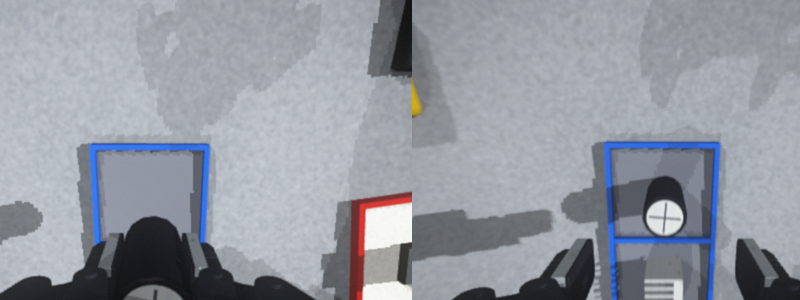

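The tall cap stands upright in the far compartment at about (252,217), as predicted. Next is the wide capacitor.

drive_tool([
  {"x": -0.04, "y": 0.1, "z": 0, "yaw": 0, "claw": 0.6},
  {"x": -0.08, "y": 0.2, "z": 0, "yaw": 0, "claw": 0.6},
  {"x": -0.12, "y": 0.3, "z": 0, "yaw": 0, "claw": 0.6},
  {"x": -0.16, "y": 0.4, "z": 0, "yaw": 0, "claw": 0.6},
  {"x": -0.2, "y": 0.5, "z": 0, "yaw": 0, "claw": 0.6},
  {"x": -0.24, "y": 0.62, "z": 0, "yaw": 0, "claw": 0.6},
  {"x": -0.29, "y": 0.74, "z": 0, "yaw": 0, "claw": 0.6},
  {"x": -0.34, "y": 0.86, "z": 0, "yaw": 0, "claw": 0.6},
])

```text
t: 31.05
tcp_pos: [0.5993, -0.0954, 0.1293]
tool_rot: [[0.998, -0.062, -0.0], [-0.062, -0.998, 0.0], [-0.0, 0.0, -1.0]]
wrist_force: [0.4, -0.4, 0.4]
gripper_width: 0.0685
grasp_force: 0.0
```

drive_tool([
  {"x": -0.04, "y": 0.1, "z": 0, "yaw": 0, "claw": 0.6},
  {"x": -0.08, "y": 0.2, "z": 0, "yaw": 0, "claw": 0.6},
  {"x": -0.12, "y": 0.3, "z": 0, "yaw": 0, "claw": 0.6},
  {"x": -0.16, "y": 0.4, "z": 0, "yaw": 0, "claw": 0.6},
  {"x": -0.2, "y": 0.5, "z": 0, "yaw": 0, "claw": 0.6},
  {"x": -0.24, "y": 0.62, "z": 0, "yaw": 0, "claw": 0.6},
  {"x": -0.29, "y": 0.74, "z": 0, "yaw": 0, "claw": 0.6},
  {"x": -0.34, "y": 0.86, "z": 0, "yaw": 0, "claw": 0.6},
])

```text
t: 31.85
tcp_pos: [0.56, -0.1791, 0.1293]
tool_rot: [[0.998, -0.062, -0.0], [-0.062, -0.998, 0.0], [-0.0, 0.0, -1.0]]
wrist_force: [0.3, -0.2, 0.6]
gripper_width: 0.0684
grasp_force: 0.0
```

drive_tool([
  {"x": -0.04, "y": 0.1, "z": 0, "yaw": 0, "claw": 0.6},
  {"x": -0.08, "y": 0.2, "z": 0, "yaw": 0, "claw": 0.6},
  {"x": -0.12, "y": 0.3, "z": 0, "yaw": 0, "claw": 0.6},
  {"x": -0.16, "y": 0.4, "z": 0, "yaw": 0, "claw": 0.6},
  {"x": -0.2, "y": 0.5, "z": 0, "yaw": 0, "claw": 0.6},
  {"x": -0.24, "y": 0.62, "z": 0, "yaw": 0, "claw": 0.6},
  {"x": -0.29, "y": 0.74, "z": 0, "yaw": 0, "claw": 0.6},
  {"x": -0.34, "y": 0.86, "z": 0, "yaw": 0, "claw": 0.6},
])

```text
t: 32.65
tcp_pos: [0.5207, -0.2628, 0.1293]
tool_rot: [[0.998, -0.062, -0.0], [-0.062, -0.998, 0.0], [-0.0, -0.0, -1.0]]
wrist_force: [-0.0, -0.4, 0.4]
gripper_width: 0.0682
grasp_force: 0.0
```

drive_tool([
  {"x": -0.05, "y": 0.12, "z": 0, "yaw": 0, "claw": 0.6},
  {"x": -0.1, "y": 0.26, "z": 0, "yaw": 0, "claw": 0.6},
  {"x": -0.16, "y": 0.4, "z": 0, "yaw": 0, "claw": 0.6},
  {"x": -0.22, "y": 0.55, "z": 0, "yaw": 0, "claw": 0.6},
  {"x": -0.28, "y": 0.7, "z": 0, "yaw": 0, "claw": 0.6},
  {"x": -0.32, "y": 0.83, "z": 0, "yaw": 0, "claw": 0.6},
  {"x": -0.32, "y": 0.83, "z": 0, "yaw": 0, "claw": 0.6},
  {"x": -0.32, "y": 0.83, "z": 0, "yaw": 0, "claw": 0.6},
])

```text
t: 33.45
tcp_pos: [0.4842, -0.3426, 0.1293]
tool_rot: [[0.998, -0.063, 0.0], [-0.063, -0.998, 0.0], [0.0, -0.0, -1.0]]
wrist_force: [0.6, 0.7, 1.3]
gripper_width: 0.068
grasp_force: 0.0
```

```bash
python3 -c "
from h import *
tgt((.484,-.3425,.029,-3.5)); c=snap('wrist','w11')
print(w2pix(c,(.484,-.3425,.041)))
g=cv2.medianBlur(cv2.cvtColor(c['color'],cv2.COLOR_RGB2GRAY),3)[150:260,190:320]
# dark rim + grey top of the cap: circle search
r=cv2.HoughCircles(g,cv2.HOUGH_GRADIENT,1,20,param1=80,param2=15,minRadius=18,maxRadius=40)
print(None if r is None else r[0][:3]+[190,150,0])"
```

```text
t 33.45 tcp [ 0.4842 -0.3426  0.1293] yaw -3.58 w 0.068 F 0.0
(0.484, -0.3425, 0.029, -3.5) [-0. -0.  1.] yaw -0.001
[251.34719775 207.22382654]
[[253.5        204.5         22.39999962]
 [274.5        210.5         24.79999924]]
```

The wide cap's Hough centre (253.5,204.5) agrees with the prediction (251,207) to about 1 mm. Grip, lift and carry it to the far compartment of the two-compartment tray.

drive_tool([
  {"x": 0, "y": 0, "z": 0.15, "yaw": 0, "claw": 0.6},
  {"x": 0, "y": 0, "z": 0.3, "yaw": 0, "claw": 0.6},
  {"x": 0, "y": 0, "z": 0.45, "yaw": 0, "claw": 0.6},
  {"x": 0, "y": 0, "z": 0.6, "yaw": 0, "claw": 0.6},
  {"x": 0, "y": 0, "z": 0.75, "yaw": 0, "claw": 0.6},
  {"x": 0, "y": 0, "z": 0.9, "yaw": 0, "claw": 0.6},
  {"x": 0, "y": 0, "z": 1.0, "yaw": 0, "claw": 0.6},
  {"x": 0, "y": 0, "z": 1.0, "yaw": 0, "claw": 0.6},
])

```text
t: 34.3
tcp_pos: [0.4835, -0.3421, 0.0276]
tool_rot: [[0.998, -0.062, -0.002], [-0.062, -0.998, 0.001], [-0.002, -0.001, -1.0]]
wrist_force: [0.8, -0.1, -0.3]
gripper_width: 0.0685
grasp_force: 0.0
```

drive_tool([
  {"x": 0, "y": 0, "z": 0, "yaw": 0, "claw": -1},
  {"x": 0, "y": 0, "z": 0, "yaw": 0, "claw": -1},
  {"x": 0, "y": 0, "z": 0, "yaw": 0, "claw": -1},
  {"x": 0, "y": 0, "z": 0, "yaw": 0, "claw": -1},
  {"x": 0, "y": 0, "z": 0, "yaw": 0, "claw": -1},
  {"x": 0, "y": 0, "z": 0, "yaw": 0, "claw": -1},
  {"x": 0, "y": 0, "z": 0, "yaw": 0, "claw": -1},
  {"x": 0, "y": 0, "z": 0, "yaw": 0, "claw": -1},
])

```text
t: 35.1
tcp_pos: [0.4846, -0.3429, 0.0303]
tool_rot: [[0.998, -0.062, 0.001], [-0.062, -0.998, -0.001], [0.001, 0.001, -1.0]]
wrist_force: [-1.2, 1.4, 7.2]
gripper_width: 0.0421
grasp_force: 61.2
```

drive_tool([
  {"x": 0, "y": 0, "z": -0.05, "yaw": 0, "claw": -1},
  {"x": 0, "y": 0, "z": -0.15, "yaw": 0, "claw": -1},
  {"x": 0, "y": 0, "z": -0.3, "yaw": 0, "claw": -1},
  {"x": 0, "y": 0, "z": -0.45, "yaw": 0, "claw": -1},
  {"x": 0, "y": 0, "z": -0.6, "yaw": 0, "claw": -1},
  {"x": 0, "y": 0, "z": -0.75, "yaw": 0, "claw": -1},
  {"x": 0, "y": 0, "z": -0.9, "yaw": 0, "claw": -1},
  {"x": 0, "y": 0, "z": -0.9, "yaw": 0, "claw": -1},
])

```text
t: 35.9
tcp_pos: [0.4852, -0.3433, 0.1219]
tool_rot: [[0.998, -0.062, 0.003], [-0.062, -0.998, -0.002], [0.003, 0.002, -1.0]]
wrist_force: [0.5, 0.2, -0.4]
gripper_width: 0.0421
grasp_force: 60.8
```

drive_tool([
  {"x": 0, "y": -0.1, "z": 0, "yaw": 0, "claw": -1},
  {"x": 0, "y": -0.2, "z": 0, "yaw": 0, "claw": -1},
  {"x": -0.01, "y": -0.32, "z": 0, "yaw": 0, "claw": -1},
  {"x": -0.01, "y": -0.44, "z": 0, "yaw": 0, "claw": -1},
  {"x": -0.02, "y": -0.58, "z": 0, "yaw": 0, "claw": -1},
  {"x": -0.02, "y": -0.72, "z": 0, "yaw": 0, "claw": -1},
  {"x": -0.02, "y": -0.86, "z": 0, "yaw": 0, "claw": -1},
  {"x": -0.02, "y": -1.0, "z": 0, "yaw": 0, "claw": -1},
])

```text
t: 36.7
tcp_pos: [0.4885, -0.2413, 0.1193]
tool_rot: [[0.998, -0.062, 0.0], [-0.062, -0.998, 0.0], [0.0, -0.0, -1.0]]
wrist_force: [-0.0, 0.0, -0.8]
gripper_width: 0.0423
grasp_force: 60.8
```

drive_tool([
  {"x": 0, "y": -0.12, "z": 0, "yaw": 0, "claw": -1},
  {"x": 0, "y": -0.25, "z": 0, "yaw": 0, "claw": -1},
  {"x": -0.01, "y": -0.38, "z": 0, "yaw": 0, "claw": -1},
  {"x": -0.01, "y": -0.5, "z": 0, "yaw": 0, "claw": -1},
  {"x": -0.02, "y": -0.62, "z": 0, "yaw": 0, "claw": -1},
  {"x": -0.02, "y": -0.75, "z": 0, "yaw": 0, "claw": -1},
  {"x": -0.02, "y": -0.88, "z": 0, "yaw": 0, "claw": -1},
  {"x": -0.03, "y": -1.0, "z": 0, "yaw": 0, "claw": -1},
])

```text
t: 37.5
tcp_pos: [0.4918, -0.1415, 0.1194]
tool_rot: [[0.998, -0.062, 0.0], [-0.062, -0.998, 0.0], [0.0, -0.0, -1.0]]
wrist_force: [-0.7, -0.6, -0.7]
gripper_width: 0.0419
grasp_force: 60.8
```

drive_tool([
  {"x": 0, "y": -0.12, "z": 0, "yaw": 0, "claw": -1},
  {"x": 0, "y": -0.25, "z": 0, "yaw": 0, "claw": -1},
  {"x": -0.01, "y": -0.38, "z": 0, "yaw": 0, "claw": -1},
  {"x": -0.01, "y": -0.5, "z": 0, "yaw": 0, "claw": -1},
  {"x": -0.02, "y": -0.62, "z": 0, "yaw": 0, "claw": -1},
  {"x": -0.02, "y": -0.75, "z": 0, "yaw": 0, "claw": -1},
  {"x": -0.02, "y": -0.88, "z": 0, "yaw": 0, "claw": -1},
  {"x": -0.03, "y": -1.0, "z": 0, "yaw": 0, "claw": -1},
])

```text
t: 38.3
tcp_pos: [0.495, -0.0415, 0.1194]
tool_rot: [[0.998, -0.062, 0.0], [-0.062, -0.998, 0.0], [0.0, -0.0, -1.0]]
wrist_force: [0.2, 0.6, -0.5]
gripper_width: 0.0422
grasp_force: 60.8
```

drive_tool([
  {"x": 0, "y": -0.12, "z": 0, "yaw": 0, "claw": -1},
  {"x": 0, "y": -0.25, "z": 0, "yaw": 0, "claw": -1},
  {"x": -0.01, "y": -0.38, "z": 0, "yaw": 0, "claw": -1},
  {"x": -0.01, "y": -0.5, "z": 0, "yaw": 0, "claw": -1},
  {"x": -0.02, "y": -0.62, "z": 0, "yaw": 0, "claw": -1},
  {"x": -0.02, "y": -0.75, "z": 0, "yaw": 0, "claw": -1},
  {"x": -0.02, "y": -0.88, "z": 0, "yaw": 0, "claw": -1},
  {"x": -0.03, "y": -1.0, "z": 0, "yaw": 0, "claw": -1},
])

```text
t: 39.1
tcp_pos: [0.4982, 0.0585, 0.1194]
tool_rot: [[0.998, -0.062, 0.0], [-0.062, -0.998, 0.0], [0.0, -0.0, -1.0]]
wrist_force: [0.0, -0.9, -0.9]
gripper_width: 0.0422
grasp_force: 60.8
```

drive_tool([
  {"x": 0, "y": -0.12, "z": 0, "yaw": 0, "claw": -1},
  {"x": 0, "y": -0.25, "z": 0, "yaw": 0, "claw": -1},
  {"x": -0.01, "y": -0.38, "z": 0, "yaw": 0, "claw": -1},
  {"x": -0.01, "y": -0.5, "z": 0, "yaw": 0, "claw": -1},
  {"x": -0.02, "y": -0.62, "z": 0, "yaw": 0, "claw": -1},
  {"x": -0.02, "y": -0.75, "z": 0, "yaw": 0, "claw": -1},
  {"x": -0.02, "y": -0.88, "z": 0, "yaw": 0, "claw": -1},
  {"x": -0.03, "y": -1.0, "z": 0, "yaw": 0, "claw": -1},
])

```text
t: 39.9
tcp_pos: [0.5014, 0.1585, 0.1193]
tool_rot: [[0.998, -0.062, 0.0], [-0.062, -0.998, 0.0], [0.0, -0.0, -1.0]]
wrist_force: [-0.7, -0.6, -1.6]
gripper_width: 0.0422
grasp_force: 60.8
```

```bash
python3 -c "
from h import *
tgt((.508,.291,.119,-3.5))"
```

```text
t 39.9 tcp [0.5014 0.1585 0.1193] yaw -3.55 w 0.0422 F 60.8
(0.508, 0.291, 0.119, -3.5) [-0.02 -1.33  0.  ] yaw -0.001
```

drive_tool([
  {"x": 0, "y": -0.1, "z": 0, "yaw": 0, "claw": -1},
  {"x": 0, "y": -0.2, "z": 0, "yaw": 0, "claw": -1},
  {"x": 0, "y": -0.3, "z": 0, "yaw": 0, "claw": -1},
  {"x": 0, "y": -0.4, "z": 0, "yaw": 0, "claw": -1},
  {"x": 0, "y": -0.5, "z": 0, "yaw": 0, "claw": -1},
  {"x": -0.01, "y": -0.6, "z": 0, "yaw": 0, "claw": -1},
  {"x": -0.01, "y": -0.65, "z": 0, "yaw": 0, "claw": -1},
  {"x": -0.01, "y": -0.7, "z": 0, "yaw": 0, "claw": -1},
])

```text
t: 40.7
tcp_pos: [0.5046, 0.2276, 0.1193]
tool_rot: [[0.998, -0.062, -0.0], [-0.062, -0.998, -0.0], [-0.0, 0.0, -1.0]]
wrist_force: [-0.3, -0.3, -0.2]
gripper_width: 0.0418
grasp_force: 60.8
```

drive_tool([
  {"x": 0, "y": -0.1, "z": 0, "yaw": -0.02, "claw": -1},
  {"x": 0, "y": -0.2, "z": 0, "yaw": -0.04, "claw": -1},
  {"x": 0, "y": -0.3, "z": 0, "yaw": -0.06, "claw": -1},
  {"x": 0, "y": -0.42, "z": 0, "yaw": -0.08, "claw": -1},
  {"x": 0, "y": -0.54, "z": 0, "yaw": -0.1, "claw": -1},
  {"x": 0, "y": -0.63, "z": 0, "yaw": -0.1, "claw": -1},
  {"x": 0, "y": -0.63, "z": 0, "yaw": -0.1, "claw": -1},
  {"x": 0, "y": -0.63, "z": 0, "yaw": -0.1, "claw": -1},
])

```text
t: 41.5
tcp_pos: [0.5084, 0.29, 0.1192]
tool_rot: [[0.996, 0.095, -0.0], [0.095, -0.996, -0.0], [-0.0, 0.0, -1.0]]
wrist_force: [0.5, -0.1, -1.5]
gripper_width: 0.0419
grasp_force: 60.8
```

```bash
python3 -c "
from h import *
tgt((.508,.291,.029,5.7)); c=snap('wrist','w12')
h=cv2.cvtColor(c['color'],cv2.COLOR_RGB2HSV); m=cv2.inRange(h,(100,140,60),(125,255,255))
# outer corners of the visible blue rim: far edge row, left/right columns, in world at z=.011
ys,xs=np.nonzero(m); print(len(ys),ys.min(),ys.max())
for r in range(ys.min(),ys.max(),8):
    q=np.sort(xs[ys==r]); 
    if len(q): print(r,q[0],q[-1],len(q),pix2w(c,q[0]-.5,r,.011).round(4),pix2w(c,q[-1]+.5,r,.011).round(4))
"
```

```text
t 41.5 tcp [0.5084 0.29   0.1192] yaw 5.43 w 0.0419 F 60.8
(0.508, 0.291, 0.029, 5.7) [-0.   -0.01  0.9 ] yaw -0.003
2974 145 333
145 228 303 76 [0.5493 0.3119] [0.5547 0.2545]
153 185 304 13 [0.5401 0.3442] [0.5488 0.2529]
161 185 303 13 [0.5339 0.344 ] [0.5426 0.2528]
169 186 303 13 [0.5277 0.343 ] [0.5364 0.2519]
177 187 303 13 [0.5214 0.342 ] [0.5301 0.251 ]
185 187 303 13 [0.515  0.3418] [0.5237 0.2501]
193 188 302 12 [0.5085 0.3407] [0.5172 0.25  ]
201 188 302 13 [0.5019 0.3405] [0.5106 0.2491]
209 189 302 13 [0.4952 0.3394] [0.5039 0.2482]
217 190 302 12 [0.4885 0.3384] [0.4971 0.2472]
225 190 301 13 [0.4815 0.3381] [0.4902 0.2471]
233 191 301 12 [0.4746 0.337 ] [0.4832 0.2461]
281 511 511 1 [0.456  0.0604] [0.4561 0.0596]
289 507 511 5 [0.4481 0.0614] [0.4485 0.057 ]
297 295 511 11 [0.4227 0.2438] [0.4407 0.0544]
305 294 299 6 [0.4146 0.2436] [0.4151 0.2384]
313 200 298 8 [0.3985 0.3259] [0.4068 0.2381]
321 197 298 11 [0.3898 0.3282] [0.3985 0.237 ]
329 197 298 102 [0.3813 0.3278] [0.39   0.2358]
```

The far-compartment centre measures about (0.507, 0.294), so I'll shift 3 mm in y, lower, release, and then go for the choke.

drive_tool([
  {"x": 0, "y": -0.03, "z": 0.13, "yaw": 0, "claw": -1},
  {"x": 0, "y": -0.03, "z": 0.27, "yaw": 0, "claw": -1},
  {"x": 0, "y": -0.03, "z": 0.41, "yaw": 0, "claw": -1},
  {"x": 0, "y": -0.03, "z": 0.55, "yaw": 0, "claw": -1},
  {"x": 0, "y": -0.03, "z": 0.7, "yaw": 0, "claw": -1},
  {"x": 0, "y": -0.03, "z": 0.83, "yaw": 0, "claw": -1},
  {"x": 0, "y": -0.03, "z": 0.9, "yaw": 0, "claw": -1},
  {"x": 0, "y": -0.03, "z": 0.9, "yaw": 0, "claw": -1},
])

```text
t: 42.35
tcp_pos: [0.5083, 0.2931, 0.0288]
tool_rot: [[0.995, 0.095, -0.0], [0.095, -0.995, -0.0], [-0.0, 0.0, -1.0]]
wrist_force: [0.7, 0.0, -1.4]
gripper_width: 0.0424
grasp_force: 62.8
```

drive_tool([
  {"x": 0, "y": 0, "z": 0, "yaw": 0, "claw": 0.6},
  {"x": 0, "y": 0, "z": 0, "yaw": 0, "claw": 0.6},
  {"x": 0, "y": 0, "z": 0, "yaw": 0, "claw": 0.6},
  {"x": 0, "y": 0, "z": 0, "yaw": 0, "claw": 0.6},
  {"x": 0, "y": 0, "z": 0, "yaw": 0, "claw": 0.6},
  {"x": 0, "y": 0, "z": -0.3, "yaw": 0, "claw": 0.6},
  {"x": 0, "y": 0, "z": -0.65, "yaw": 0, "claw": 0.6},
  {"x": 0, "y": 0, "z": -1.0, "yaw": 0, "claw": 0.6},
])

```text
t: 43.15
tcp_pos: [0.5079, 0.293, 0.1304]
tool_rot: [[0.995, 0.095, -0.001], [0.095, -0.995, -0.0], [-0.001, 0.0, -1.0]]
wrist_force: [2.5, 0.6, 1.0]
gripper_width: 0.0687
grasp_force: 0.0
```

```bash
python3 -c "
from h import *
tgt((.395,-.352,.129,5.4)); c=snap('wrist','w13'); print(w2pix(c,(.508,.293,.04)))
g=cv2.medianBlur(cv2.cvtColor(c['color'],cv2.COLOR_RGB2GRAY),3)[150:260,190:320]
r=cv2.HoughCircles(g,cv2.HOUGH_GRADIENT,1,20,param1=80,param2=15,minRadius=18,maxRadius=40)
print(None if r is None else r[0][:3]+[190,150,0])"
```

```text
t 43.15 tcp [0.5079 0.293  0.1304] yaw 5.45 w 0.0687 F 0.0
(0.395, -0.352, 0.129, 5.4) [-1.74  6.31  0.02] yaw 0.001
[251.1149898  205.67512457]
[[252.5        195.5         27.10000038]
 [225.5        186.5         32.70000076]
 [271.5        212.5         32.70000076]]
```

drive_tool([
  {"x": 0, "y": 0.1, "z": 0, "yaw": 0, "claw": 0.6},
  {"x": 0, "y": 0.22, "z": 0, "yaw": 0, "claw": 0.6},
  {"x": -0.02, "y": 0.35, "z": 0, "yaw": 0, "claw": 0.6},
  {"x": -0.04, "y": 0.48, "z": 0, "yaw": 0, "claw": 0.6},
  {"x": -0.08, "y": 0.61, "z": 0, "yaw": 0, "claw": 0.6},
  {"x": -0.12, "y": 0.74, "z": 0, "yaw": 0, "claw": 0.6},
  {"x": -0.16, "y": 0.87, "z": 0, "yaw": 0, "claw": 0.6},
  {"x": -0.2, "y": 1.0, "z": 0, "yaw": 0, "claw": 0.6},
])

```text
t: 44.0
tcp_pos: [0.4975, 0.1905, 0.1294]
tool_rot: [[0.995, 0.095, -0.0], [0.095, -0.995, 0.0], [0.0, -0.0, -1.0]]
wrist_force: [0.6, 0.4, 0.3]
gripper_width: 0.0682
grasp_force: 0.0
```

drive_tool([
  {"x": -0.03, "y": 0.13, "z": 0, "yaw": 0, "claw": 0.6},
  {"x": -0.06, "y": 0.26, "z": 0, "yaw": 0, "claw": 0.6},
  {"x": -0.09, "y": 0.39, "z": 0, "yaw": 0, "claw": 0.6},
  {"x": -0.12, "y": 0.52, "z": 0, "yaw": 0, "claw": 0.6},
  {"x": -0.15, "y": 0.65, "z": 0, "yaw": 0, "claw": 0.6},
  {"x": -0.17, "y": 0.78, "z": 0, "yaw": 0, "claw": 0.6},
  {"x": -0.19, "y": 0.9, "z": 0, "yaw": 0, "claw": 0.6},
  {"x": -0.2, "y": 1.0, "z": 0, "yaw": 0, "claw": 0.6},
])

```text
t: 44.8
tcp_pos: [0.4873, 0.0891, 0.1294]
tool_rot: [[0.996, 0.094, -0.0], [0.094, -0.996, -0.0], [-0.0, 0.0, -1.0]]
wrist_force: [-0.8, 0.6, -0.3]
gripper_width: 0.0685
grasp_force: 0.0
```

drive_tool([
  {"x": -0.03, "y": 0.13, "z": 0, "yaw": 0, "claw": 0.6},
  {"x": -0.06, "y": 0.26, "z": 0, "yaw": 0, "claw": 0.6},
  {"x": -0.09, "y": 0.39, "z": 0, "yaw": 0, "claw": 0.6},
  {"x": -0.12, "y": 0.52, "z": 0, "yaw": 0, "claw": 0.6},
  {"x": -0.15, "y": 0.65, "z": 0, "yaw": 0, "claw": 0.6},
  {"x": -0.17, "y": 0.78, "z": 0, "yaw": 0, "claw": 0.6},
  {"x": -0.19, "y": 0.9, "z": 0, "yaw": 0, "claw": 0.6},
  {"x": -0.2, "y": 1.0, "z": 0, "yaw": 0, "claw": 0.6},
])

```text
t: 45.6
tcp_pos: [0.4769, -0.0124, 0.1293]
tool_rot: [[0.996, 0.094, -0.0], [0.094, -0.996, -0.0], [-0.0, 0.0, -1.0]]
wrist_force: [0.8, -0.3, -0.7]
gripper_width: 0.0685
grasp_force: 0.0
```

drive_tool([
  {"x": -0.03, "y": 0.13, "z": 0, "yaw": 0, "claw": 0.6},
  {"x": -0.06, "y": 0.26, "z": 0, "yaw": 0, "claw": 0.6},
  {"x": -0.09, "y": 0.39, "z": 0, "yaw": 0, "claw": 0.6},
  {"x": -0.12, "y": 0.52, "z": 0, "yaw": 0, "claw": 0.6},
  {"x": -0.15, "y": 0.65, "z": 0, "yaw": 0, "claw": 0.6},
  {"x": -0.17, "y": 0.78, "z": 0, "yaw": 0, "claw": 0.6},
  {"x": -0.19, "y": 0.9, "z": 0, "yaw": 0, "claw": 0.6},
  {"x": -0.2, "y": 1.0, "z": 0, "yaw": 0, "claw": 0.6},
])

```text
t: 46.4
tcp_pos: [0.4664, -0.1137, 0.1293]
tool_rot: [[0.996, 0.095, -0.0], [0.095, -0.996, 0.0], [-0.0, -0.0, -1.0]]
wrist_force: [0.2, 0.1, 1.0]
gripper_width: 0.0681
grasp_force: 0.0
```

drive_tool([
  {"x": -0.04, "y": 0.13, "z": 0, "yaw": 0, "claw": 0.8},
  {"x": -0.08, "y": 0.26, "z": 0, "yaw": 0, "claw": 0.8},
  {"x": -0.12, "y": 0.39, "z": 0, "yaw": 0, "claw": 0.8},
  {"x": -0.17, "y": 0.52, "z": 0, "yaw": 0, "claw": 0.8},
  {"x": -0.22, "y": 0.65, "z": 0, "yaw": 0, "claw": 0.8},
  {"x": -0.27, "y": 0.78, "z": 0, "yaw": 0, "claw": 0.8},
  {"x": -0.32, "y": 0.9, "z": 0, "yaw": 0, "claw": 0.8},
  {"x": -0.37, "y": 1.0, "z": 0, "yaw": 0, "claw": 0.8},
])

```text
t: 47.2
tcp_pos: [0.4389, -0.2166, 0.1293]
tool_rot: [[0.996, 0.095, -0.0], [0.095, -0.996, 0.0], [-0.0, -0.0, -1.0]]
wrist_force: [0.2, -0.3, 0.7]
gripper_width: 0.077
grasp_force: 0.0
```

drive_tool([
  {"x": -0.05, "y": 0.13, "z": 0, "yaw": 0, "claw": 0.8},
  {"x": -0.1, "y": 0.26, "z": 0, "yaw": 0, "claw": 0.8},
  {"x": -0.16, "y": 0.39, "z": 0, "yaw": 0, "claw": 0.8},
  {"x": -0.22, "y": 0.52, "z": 0, "yaw": 0, "claw": 0.8},
  {"x": -0.28, "y": 0.65, "z": 0, "yaw": 0, "claw": 0.8},
  {"x": -0.34, "y": 0.78, "z": 0, "yaw": 0, "claw": 0.8},
  {"x": -0.4, "y": 0.9, "z": 0, "yaw": 0, "claw": 0.8},
  {"x": -0.45, "y": 1.0, "z": 0, "yaw": 0, "claw": 0.8},
])

```text
t: 48.0
tcp_pos: [0.4034, -0.3205, 0.1293]
tool_rot: [[0.996, 0.095, -0.0], [0.095, -0.996, 0.0], [-0.0, -0.0, -1.0]]
wrist_force: [-0.9, -0.3, 0.4]
gripper_width: 0.077
grasp_force: 0.0
```

drive_tool([
  {"x": -0.05, "y": 0.12, "z": 0, "yaw": 0, "claw": 0.8},
  {"x": -0.1, "y": 0.24, "z": 0, "yaw": 0, "claw": 0.8},
  {"x": -0.12, "y": 0.31, "z": 0, "yaw": 0, "claw": 0.8},
  {"x": -0.12, "y": 0.31, "z": 0, "yaw": 0, "claw": 0.8},
  {"x": -0.12, "y": 0.31, "z": 0, "yaw": 0, "claw": 0.8},
  {"x": -0.12, "y": 0.31, "z": 0, "yaw": 0, "claw": 0.8},
  {"x": -0.12, "y": 0.31, "z": 0, "yaw": 0, "claw": 0.8},
  {"x": -0.12, "y": 0.31, "z": 0, "yaw": 0, "claw": 0.8},
])

```text
t: 48.8
tcp_pos: [0.395, -0.3512, 0.1294]
tool_rot: [[0.995, 0.095, 0.0], [0.095, -0.995, 0.0], [0.0, -0.0, -1.0]]
wrist_force: [-0.3, -0.6, 0.5]
gripper_width: 0.0769
grasp_force: 0.0
```

```bash
python3 -c "
from h import *
tgt((.395,-.352,.029,5.4)); c=snap('wrist','w14')
print('expect top',w2pix(c,(.395,-.352,.036)))
h=cv2.cvtColor(c['color'],cv2.COLOR_RGB2HSV); m=cv2.inRange(h,(5,90,60),(25,255,255)); m[260:]=0
n,l,s,ce=cv2.connectedComponentsWithStats(cv2.morphologyEx(m,cv2.MORPH_CLOSE,np.ones((5,5)))); i=1+s[1:,4].argmax(); print(s[i],ce[i])
b=s[i]; print('bottom edge world',pix2w(c,ce[i][0],b[1]+b[3],.036),'lr',pix2w(c,b[0],207,.036),pix2w(c,b[0]+b[2],207,.036))"
```

```text
t 48.8 tcp [ 0.395  -0.3512  0.1294] yaw 5.48 w 0.0769 F 0.0
(0.395, -0.352, 0.029, 5.4) [-0.    0.01  1.  ] yaw 0.001
expect top [252.21182786 204.78745709]
[ 217  163   76   77 3958] [254.49671551 201.13820111]
bottom edge world [ 0.36661519 -0.35650238] lr [ 0.39072811 -0.32579833] [ 0.39619483 -0.38271189]
```

The choke centre measures (0.395,-0.354), so it is well aligned. Gripping slightly lower, then a bowed path back.

drive_tool([
  {"x": 0, "y": 0.02, "z": 0.15, "yaw": 0, "claw": 0.8},
  {"x": 0, "y": 0.02, "z": 0.3, "yaw": 0, "claw": 0.8},
  {"x": 0, "y": 0.02, "z": 0.45, "yaw": 0, "claw": 0.8},
  {"x": 0, "y": 0.02, "z": 0.6, "yaw": 0, "claw": 0.8},
  {"x": 0, "y": 0.02, "z": 0.75, "yaw": 0, "claw": 0.8},
  {"x": 0, "y": 0.02, "z": 0.88, "yaw": 0, "claw": 0.8},
  {"x": 0, "y": 0.02, "z": 1.0, "yaw": 0, "claw": 0.8},
  {"x": 0, "y": 0.02, "z": 1.0, "yaw": 0, "claw": 0.8},
])

```text
t: 49.65
tcp_pos: [0.3944, -0.353, 0.0279]
tool_rot: [[0.995, 0.095, -0.002], [0.095, -0.995, 0.001], [-0.002, -0.002, -1.0]]
wrist_force: [0.6, -0.4, -0.5]
gripper_width: 0.0768
grasp_force: 0.0
```

drive_tool([
  {"x": 0, "y": 0, "z": 0.04, "yaw": 0, "claw": 0.8},
  {"x": 0, "y": 0, "z": 0.04, "yaw": 0, "claw": -1},
  {"x": 0, "y": 0, "z": 0.04, "yaw": 0, "claw": -1},
  {"x": 0, "y": 0, "z": 0.04, "yaw": 0, "claw": -1},
  {"x": 0, "y": 0, "z": 0.04, "yaw": 0, "claw": -1},
  {"x": 0, "y": 0, "z": 0.04, "yaw": 0, "claw": -1},
  {"x": 0, "y": 0, "z": 0.04, "yaw": 0, "claw": -1},
  {"x": 0, "y": 0, "z": 0.04, "yaw": 0, "claw": -1},
])

```text
t: 50.45
tcp_pos: [0.3952, -0.3537, 0.0262]
tool_rot: [[0.996, 0.095, 0.001], [0.095, -0.996, -0.0], [0.001, 0.0, -1.0]]
wrist_force: [-2.3, 1.5, 9.6]
gripper_width: 0.0548
grasp_force: 61.3
```

drive_tool([
  {"x": 0, "y": 0, "z": -0.05, "yaw": 0, "claw": -1},
  {"x": 0, "y": 0, "z": -0.15, "yaw": 0, "claw": -1},
  {"x": 0, "y": 0, "z": -0.3, "yaw": 0, "claw": -1},
  {"x": 0, "y": 0, "z": -0.45, "yaw": 0, "claw": -1},
  {"x": 0, "y": 0, "z": -0.6, "yaw": 0, "claw": -1},
  {"x": 0, "y": 0, "z": -0.75, "yaw": 0, "claw": -1},
  {"x": 0, "y": 0, "z": -0.9, "yaw": 0, "claw": -1},
  {"x": 0, "y": 0, "z": -0.9, "yaw": 0, "claw": -1},
])

```text
t: 51.25
tcp_pos: [0.3959, -0.3543, 0.1178]
tool_rot: [[0.996, 0.095, 0.003], [0.095, -0.996, -0.002], [0.003, 0.002, -1.0]]
wrist_force: [-0.0, -0.2, -1.6]
gripper_width: 0.0549
grasp_force: 63.5
```

drive_tool([
  {"x": 0.05, "y": -0.1, "z": 0, "yaw": 0, "claw": -1},
  {"x": 0.11, "y": -0.22, "z": 0, "yaw": 0, "claw": -1},
  {"x": 0.17, "y": -0.35, "z": 0, "yaw": 0, "claw": -1},
  {"x": 0.24, "y": -0.48, "z": 0, "yaw": 0, "claw": -1},
  {"x": 0.31, "y": -0.61, "z": 0, "yaw": 0, "claw": -1},
  {"x": 0.37, "y": -0.74, "z": 0, "yaw": 0, "claw": -1},
  {"x": 0.44, "y": -0.87, "z": 0, "yaw": 0, "claw": -1},
  {"x": 0.5, "y": -1.0, "z": 0, "yaw": 0, "claw": -1},
])

```text
t: 52.05
tcp_pos: [0.4357, -0.2472, 0.1148]
tool_rot: [[0.995, 0.096, -0.001], [0.096, -0.995, 0.001], [-0.001, -0.001, -1.0]]
wrist_force: [0.8, 0.4, -1.8]
gripper_width: 0.0548
grasp_force: 63.5
```

drive_tool([
  {"x": 0.07, "y": -0.13, "z": 0, "yaw": 0, "claw": -1},
  {"x": 0.14, "y": -0.26, "z": 0, "yaw": 0, "claw": -1},
  {"x": 0.21, "y": -0.39, "z": 0, "yaw": 0, "claw": -1},
  {"x": 0.28, "y": -0.52, "z": 0, "yaw": 0, "claw": -1},
  {"x": 0.34, "y": -0.65, "z": 0, "yaw": 0, "claw": -1},
  {"x": 0.4, "y": -0.78, "z": 0, "yaw": 0, "claw": -1},
  {"x": 0.45, "y": -0.9, "z": 0, "yaw": 0, "claw": -1},
  {"x": 0.5, "y": -1.0, "z": 0, "yaw": 0, "claw": -1},
])

```text
t: 52.85
tcp_pos: [0.4756, -0.1432, 0.115]
tool_rot: [[0.995, 0.096, -0.001], [0.096, -0.995, 0.0], [-0.001, -0.0, -1.0]]
wrist_force: [0.4, 0.1, -1.1]
gripper_width: 0.0547
grasp_force: 63.5
```

drive_tool([
  {"x": 0.02, "y": -0.12, "z": 0, "yaw": 0, "claw": -1},
  {"x": 0.04, "y": -0.25, "z": 0, "yaw": 0, "claw": -1},
  {"x": 0.05, "y": -0.38, "z": 0, "yaw": 0, "claw": -1},
  {"x": 0.06, "y": -0.5, "z": 0, "yaw": 0, "claw": -1},
  {"x": 0.07, "y": -0.62, "z": 0, "yaw": 0, "claw": -1},
  {"x": 0.08, "y": -0.75, "z": 0, "yaw": 0, "claw": -1},
  {"x": 0.09, "y": -0.88, "z": 0, "yaw": 0, "claw": -1},
  {"x": 0.1, "y": -1.0, "z": 0, "yaw": 0, "claw": -1},
])

```text
t: 53.65
tcp_pos: [0.4761, -0.0433, 0.1154]
tool_rot: [[0.995, 0.095, 0.0], [0.095, -0.995, 0.0], [0.0, -0.0, -1.0]]
wrist_force: [-0.1, -0.7, -2.2]
gripper_width: 0.0548
grasp_force: 63.5
```

drive_tool([
  {"x": 0.02, "y": -0.12, "z": 0, "yaw": 0, "claw": -1},
  {"x": 0.04, "y": -0.25, "z": 0, "yaw": 0, "claw": -1},
  {"x": 0.05, "y": -0.38, "z": 0, "yaw": 0, "claw": -1},
  {"x": 0.06, "y": -0.5, "z": 0, "yaw": 0, "claw": -1},
  {"x": 0.07, "y": -0.62, "z": 0, "yaw": 0, "claw": -1},
  {"x": 0.08, "y": -0.75, "z": 0, "yaw": 0, "claw": -1},
  {"x": 0.09, "y": -0.88, "z": 0, "yaw": 0, "claw": -1},
  {"x": 0.1, "y": -1.0, "z": 0, "yaw": 0, "claw": -1},
])

```text
t: 54.45
tcp_pos: [0.4765, 0.0572, 0.1153]
tool_rot: [[0.995, 0.095, 0.0], [0.095, -0.995, 0.0], [0.0, -0.0, -1.0]]
wrist_force: [-0.1, 0.1, -1.8]
gripper_width: 0.0546
grasp_force: 63.5
```

drive_tool([
  {"x": -0.01, "y": -0.12, "z": 0, "yaw": 0, "claw": -1},
  {"x": -0.02, "y": -0.25, "z": 0, "yaw": 0, "claw": -1},
  {"x": -0.03, "y": -0.38, "z": 0, "yaw": 0, "claw": -1},
  {"x": -0.04, "y": -0.5, "z": 0, "yaw": 0, "claw": -1},
  {"x": -0.06, "y": -0.62, "z": 0, "yaw": 0, "claw": -1},
  {"x": -0.07, "y": -0.75, "z": 0, "yaw": 0, "claw": -1},
  {"x": -0.09, "y": -0.88, "z": 0, "yaw": 0, "claw": -1},
  {"x": -0.1, "y": -1.0, "z": 0, "yaw": 0, "claw": -1},
])

```text
t: 55.25
tcp_pos: [0.4568, 0.1558, 0.1154]
tool_rot: [[0.995, 0.095, -0.0], [0.095, -0.995, 0.0], [-0.0, -0.0, -1.0]]
wrist_force: [0.4, -0.4, -1.9]
gripper_width: 0.0544
grasp_force: 63.5
```

```bash
python3 -c "
from h import *
tgt((.4245,.286,.115,5.7))
c=snap('scene','s1'); print('ok')
for n,p in [('wide top',(.5075,.293,.04)),('hs',(.556,-.0045,.044)),('tall',(.639,-.0105,.066))]: print(n,w2pix(c,p))"
```

```text
t 55.25 tcp [0.4568 0.1558 0.1154] yaw 5.46 w 0.0544 F 63.5
(0.4245, 0.286, 0.115, 5.7) [-0.2  -1.33  0.  ] yaw -0.003
ok
wide top [370.30234263 177.07459342]
hs [257.39375054 190.84570575]
tall [254.88177276 212.8022857 ]
```

drive_tool([
  {"x": -0.01, "y": -0.1, "z": 0, "yaw": 0, "claw": -1},
  {"x": -0.02, "y": -0.2, "z": 0, "yaw": 0, "claw": -1},
  {"x": -0.03, "y": -0.3, "z": 0, "yaw": 0, "claw": -1},
  {"x": -0.05, "y": -0.4, "z": 0, "yaw": 0, "claw": -1},
  {"x": -0.07, "y": -0.5, "z": 0, "yaw": 0, "claw": -1},
  {"x": -0.08, "y": -0.57, "z": 0, "yaw": 0, "claw": -1},
  {"x": -0.09, "y": -0.64, "z": 0, "yaw": 0, "claw": -1},
  {"x": -0.1, "y": -0.7, "z": 0, "yaw": 0, "claw": -1},
])

```text
t: 56.1
tcp_pos: [0.4404, 0.2239, 0.1153]
tool_rot: [[0.995, 0.095, -0.0], [0.095, -0.995, 0.0], [-0.0, -0.0, -1.0]]
wrist_force: [-0.3, -0.4, -1.2]
gripper_width: 0.0547
grasp_force: 63.6
```

drive_tool([
  {"x": -0.01, "y": -0.1, "z": 0, "yaw": 0, "claw": -1},
  {"x": -0.02, "y": -0.2, "z": 0, "yaw": 0, "claw": -1},
  {"x": -0.04, "y": -0.32, "z": 0, "yaw": 0, "claw": -1},
  {"x": -0.06, "y": -0.44, "z": 0, "yaw": 0, "claw": -1},
  {"x": -0.08, "y": -0.54, "z": 0, "yaw": 0, "claw": -1},
  {"x": -0.1, "y": -0.63, "z": 0, "yaw": 0, "claw": -1},
  {"x": -0.1, "y": -0.63, "z": 0, "yaw": 0, "claw": -1},
  {"x": -0.1, "y": -0.63, "z": 0, "yaw": 0, "claw": -1},
])

```text
t: 56.9
tcp_pos: [0.4246, 0.2851, 0.1153]
tool_rot: [[0.995, 0.095, -0.0], [0.095, -0.995, -0.0], [-0.0, 0.0, -1.0]]
wrist_force: [0.1, -0.5, -1.9]
gripper_width: 0.0546
grasp_force: 63.6
```

```bash
python3 -c "
from h import *
tgt((.4245,.286,.0255,5.5)); c=snap('wrist','w15')
h=cv2.cvtColor(c['color'],cv2.COLOR_RGB2HSV); m=cv2.inRange(h,(100,140,60),(125,255,255))
ys,xs=np.nonzero(m)
for r in range(60,300,15):
    q=np.sort(xs[ys==r])
    if len(q): print(r,q[0],q[-1],len(q),pix2w(c,q[0]-.5,r,.011).round(4),pix2w(c,q[-1]+.5,r,.011).round(4))
for u in (210,): print('divider rows',u,np.sort(ys[xs==u]))
q=np.sort(ys[xs==210]); print([pix2w(c,210,r,.011).round(4) for r in q[[0,-1]]])
"
```

```text
t 56.9 tcp [0.4246 0.2851 0.1153] yaw 5.46 w 0.0546 F 63.6
(0.4245, 0.286, 0.0255, 5.5) [ 0.   -0.01  0.9 ] yaw -0.0
60 183 314 14 [0.5215 0.3421] [0.5302 0.2509]
75 184 313 14 [0.5117 0.3411] [0.5205 0.2501]
90 185 313 14 [0.5018 0.3401] [0.5106 0.2486]
105 186 312 14 [0.4916 0.339 ] [0.5003 0.2478]
120 187 311 13 [0.4811 0.3379] [0.4898 0.247 ]
135 188 311 14 [0.4704 0.3367] [0.4791 0.2454]
150 189 310 92 [0.4594 0.3356] [0.4681 0.2445]
165 190 310 14 [0.4481 0.3344] [0.4568 0.2428]
180 191 309 13 [0.4364 0.3331] [0.4452 0.2419]
195 192 308 13 [0.4245 0.3319] [0.4332 0.2409]
210 193 308 13 [0.4122 0.3306] [0.4209 0.2391]
225 194 307 12 [0.3996 0.3292] [0.4083 0.2381]
divider rows 210 [ 23  24  25  26  27  28  29  30 145 146 147 148 149 150]
[array([0.5463, 0.3245]), array([0.4609, 0.3195])]
```

The compartment centre measures (0.424,0.286), so the tool is right over it. Lower and release.

drive_tool([
  {"x": 0, "y": 0, "z": 0.13, "yaw": 0, "claw": -1},
  {"x": 0, "y": 0, "z": 0.27, "yaw": 0, "claw": -1},
  {"x": 0, "y": 0, "z": 0.41, "yaw": 0, "claw": -1},
  {"x": 0, "y": 0, "z": 0.55, "yaw": 0, "claw": -1},
  {"x": 0, "y": 0, "z": 0.7, "yaw": 0, "claw": -1},
  {"x": 0, "y": 0, "z": 0.83, "yaw": 0, "claw": -1},
  {"x": 0, "y": 0, "z": 0.9, "yaw": 0, "claw": -1},
  {"x": 0, "y": 0, "z": 0.9, "yaw": 0, "claw": -1},
])

```text
t: 57.75
tcp_pos: [0.4246, 0.285, 0.0245]
tool_rot: [[0.995, 0.095, -0.0], [0.095, -0.995, -0.001], [-0.001, 0.001, -1.0]]
wrist_force: [0.2, 0.9, -1.3]
gripper_width: 0.0552
grasp_force: 66.5
```

drive_tool([
  {"x": 0, "y": 0, "z": 0, "yaw": 0, "claw": 0.7},
  {"x": 0, "y": 0, "z": 0, "yaw": 0, "claw": 0.7},
  {"x": 0, "y": 0, "z": 0, "yaw": 0, "claw": 0.7},
  {"x": 0, "y": 0, "z": 0, "yaw": 0, "claw": 0.7},
  {"x": 0, "y": 0, "z": 0, "yaw": 0, "claw": 0.7},
  {"x": 0, "y": 0, "z": -0.3, "yaw": 0, "claw": 0.7},
  {"x": 0, "y": 0, "z": -0.65, "yaw": 0, "claw": 0.7},
  {"x": 0, "y": 0, "z": -1.0, "yaw": 0, "claw": 0.7},
])

```text
t: 58.55
tcp_pos: [0.4242, 0.285, 0.1264]
tool_rot: [[0.995, 0.095, -0.001], [0.095, -0.995, -0.0], [-0.001, 0.0, -1.0]]
wrist_force: [-0.7, 1.0, 0.5]
gripper_width: 0.0727
grasp_force: 0.0
```

drive_tool([
  {"x": 0, "y": 0, "z": -0.2, "yaw": 0, "claw": 0.7},
  {"x": 0, "y": 0, "z": -0.4, "yaw": 0, "claw": 0.7},
  {"x": 0, "y": 0, "z": -0.6, "yaw": 0, "claw": 0.7},
  {"x": 0, "y": 0, "z": -0.8, "yaw": 0, "claw": 0.7},
  {"x": 0, "y": 0, "z": -1.0, "yaw": 0, "claw": 0.7},
  {"x": 0, "y": 0, "z": -1.0, "yaw": 0, "claw": 0.7},
  {"x": 0, "y": 0, "z": -1.0, "yaw": 0, "claw": 0.7},
  {"x": 0, "y": 0, "z": -1.0, "yaw": 0, "claw": 0.7},
])

```text
t: 59.35
tcp_pos: [0.4243, 0.2848, 0.2246]
tool_rot: [[0.996, 0.095, -0.001], [0.095, -0.996, -0.001], [-0.001, 0.001, -1.0]]
wrist_force: [0.3, -0.1, -0.8]
gripper_width: 0.0727
grasp_force: 0.0
```

```bash
python3 -c "
from h import *
tgt(); c=snap('wrist','w16')
h=cv2.cvtColor(c['color'],cv2.COLOR_RGB2HSV)
m=cv2.inRange(h,(5,90,60),(25,255,255)); m[280:]=0
n,l,s,ce=cv2.connectedComponentsWithStats(cv2.morphologyEx(m,cv2.MORPH_CLOSE,np.ones((5,5)))); i=1+s[1:,4].argmax(); print('toroid',s[i],pix2w(c,*ce[i],.028))
# wide cap: dark body + bright top inside the far compartment
e=w2pix(c,(.5078,.293,.04)); print('wide expect',e,'r',np.linalg.norm(w2pix(c,(.5298,.293,.04))-e))
x,y=e.astype(int); g=cv2.cvtColor(c['color'],cv2.COLOR_RGB2GRAY)
p=g[y-42:y+43,x-42:x+43]
for r in p[::5,::5]: print(*['%3d'%v for v in r])
"
```

```text
t 59.35 tcp [0.4243 0.2848 0.2246] yaw 5.44 w 0.0727 F 0.0
toroid [ 226  148   54   55 2045] [0.42400001 0.28398964]
wide expect [251.12635938  92.22782134] r 24.593110869285738
127 128 121 122 121 120 113 114 114 111 110 109 108 105 106 100  97
 72  79  80  79  81  79  65  64  65  76  77  84  85  84  92  64  57
 94 112 115 117 117 115 117 118 110 108 107 110 107 109 113  77  64
 88 129 130 133 132 132 131 133 122 120 120 121 119 118 119  85  79
 92 131 131 131 130 131 133  61  48  49  56 117 118 119 119  78  76
 79  74  86  86  86  87  47 197 218 210 212  55 101 119 118  77  76
 61  75  87  86  88  49 215 214 218 206 218 221  48 120 119  80  77
 64  72  85  86  86  70 219 213 217 212 217 218 163  94 119  87  75
 66  82  84  85  79 153 198 198 207 213 217 217 214  65 128  86  75
 65  82  84  85  79 136 219 212 216 218 219 219 213  70 123  85  77
 67  72  86  87  84  50 218 212 214 220 218 216 107 109 112  82  77
 68  63  85  84  85  67 141 213 216 220 217 202  52 113 114  70  78
 71  65  84  83  83  85  54  58 192 195 101  48 113 112 112  72  74
 99  85  99 100 101  97  86  81  73  80 105 113 112 111 112  70  78
 96 109 131 128 127 129 130 129 113 113 113 111 110 112 113  69  78
 99 100 128 131 129 128 128 129 130 113 113 112 112 110 105  68  77
 97  98 119 125 125 118 117 117 114 100 107 100 101  99  98  59  84
```

Both parts in the two-compartment tray are upright and centred: the cap's bright disc is centred on the predicted pixel, and the choke is at (0.424,0.284). The other three were confirmed earlier, so I'm handing in.

```bash
python3 -c "
from h import *
print(arm.finish_job())"
```

```text
the job is handed in; nothing more can be done
None
```

I put all five parts upright in their own kit-tray compartments and handed the job in at about 59 s of robot time, without moving or touching the relay, multimeter or calculator; no verdict came back, but camera checks put each part within a few millimetres of centre.

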